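Seat the pressure pad in the glass breaker clamp

ROBOT

A 6-joint arm with a two-finger parallel gripper is mounted at the origin on the work surface. World frame = base frame: x ahead of the robot, y to its left, z up, the work surface at z = 0. Lengths are in m, angles in rad, forces in N, time in s.
With the tool pointing down it reaches from about 0.375 to 0.825 m from the base axis. Payload 5.5 kg.
Tool frame: the origin (TCP) lies midway between the tips of the shut fingers; the grasp point (between the pads) lies env.grip_depth behind it (env.grip_depth is the distance from the TCP to the grasp point, in m); z points along the fingers, y is the direction in which the jaws open and shut (so a half turn about z gives the same grasp; the last joint's range is limited). The gripper opens to 85 mm and grips with 20 to 120 N. Pads are 22 mm wide; open, the fingers measure 114 mm over their backs; the gripper's body (76 mm by 85 mm) begins 54 mm behind the grasp point. The pads swing forward as they close: fully open they stand 13 mm farther back than shut.
Start: joints at [-1.236, 0.314, -0.047, 1.21, 0, 1.571], TCP at [0.197, -0.567, 0.231] pointing down, gripper open.
Joint ranges: [-2.67, 2.67], [-0.69, 1.73], [-1.03, 1.25], [-2.08, 2.16], [-1.42, 1.45], [-3.14, 3.14]. Speed limits (rad/s): [2.39, 2.39, 3.01, 3.14, 3.14, 3.14].

INTERFACE

Orientations are given as a unit quaternion [x, y, z, w].
In Python, from station import env gives the robot as it stands.
- The arm moves only by the tool arm_command, never from a script. Its argument "steps" is a list of rows, each an object with "turn": the turn, a rotation vector about the tool's x, y, z in rad, a list of three; "dp": the shift along the tool's x, y, z in cm, a list of three; "grip": the finger opening in cm, from 0 to 8.54. A call has 1 to 5 rows; each row is the pose to reach, as a shift and turn from the pose commanded when the call began, along the tool's axes at that moment; what a row does not reach only later rows make up. A row lasts 1/8 s, in which the tool goes at most 62.5 mm and 10.7 degrees, less where a joint would pass 70% of its speed; a pose out of reach is approached as far as the arm can. A call with a gripper value outside its range is refused whole. The fingers move at their own pace and stop on an object; "force" is the grip in N (left out, the last holds). Time passes only in rows, so rows that repeat a pose let the fingers close. It gives the time, the measured TCP pose, the force and the opening at its end, in the units of the state.
- env.get_obs(): the state, without advancing time (a new reading comes with each control period).
- env.read_camera(name): name is "scene" or "top" or "wrist"; returns a dict with "color" (400x640x3 uint8, blue, green, red), "fx", "fy", "cx", "cy" (pixels), "eye" and "orientation" of the camera in the world. Camera axes: x right, y down, z forward; pixel columns grow to the right and rows downward; lengths in m; the calibration is good to about 2 mm. The wrist camera is an equidistant fisheye: a pixel r from the principal point sees the ray r / f radians off the axis. A picture is of the moment at which its call begins. There is no depth.
- env.close_job(): hands the job in, once; it reports no verdict.
The state is a dict: "clock": time; "q": joint angles; "joint_vel": joint speeds; "tau": joint torques, N m; "tool_pos": TCP position; "ee_rot": TCP orientation; "contact_force": force on the tool from outside, world axes, zero at the start; "torque": the same for the moment, N m; "grip_width": finger opening in m.
Only numpy, scipy, OpenCV 4.12 (cv2) and the standard library are available. Lean on these libraries where they do the work, as an engineer would, in place of code of your own. Each camera call takes 0.05 s, during which the arm holds its last target.

TASK

Nudge the loose white nylon pad across the bed of the cast iron glass breaker clamp until it drops flat into its round recess, then push the yellow lever round by its green knob until it meets its stop across the seated pad. Only push with the fingers: do not grip the pad, squeeze it or lift it off the bed, and leave everything else on the bench and clamp where it lies.

Things in the scene. Friction and masses are not known exactly. Their poses are not given: they have to be found in the camera images.
- clamp: Fixed dark cast iron clamp bed, a level block 25 mm high. In its own frame (origin on the bench, z up) the top runs from x -75 to +120 mm and y -150 to +150 mm; the recess is centred at (0, -75) mm, the lever pivot at (62, -75) mm. Behind the pivot, past x +93 mm, a cast horn about y -75 mm (60 mm wide) stands 75 mm above the bench; a low bolting lug stands out past the +x edge
- recess (a point): Centre of the mouth of the round recess, level with the top of the bed. Recess 65 mm across, 9 mm deep, with a blue-painted floor and a 1.5 mm chamfer round the mouth. Axes as the clamp's
- pad_center (a point): Centre (half-way up) of the loose white nylon pad, a plain disc 60 mm across and 12 mm thick, about 50 g. It starts lying flat on the bed's +y half, 95 to 180 mm from the recess, centre 6 mm above the bed's top; seated, its centre is 3 mm below the bed's top and its upper face stands 3 mm proud of the bed
- pivot (a point): Point on the lever's vertical pivot axis at the height of the bed's top. The pivot boss there is 28 mm across and stands 30 mm above the bed. The lever bar is 22 mm wide and 10 mm thick, its underside 6 mm above the bed: it clears a seated pad by 3 mm but strikes an unseated one
- jaw_lever (a joint): Angle of the yellow lever about its upright pivot, rad: 0 = against its stop, lying across the recess and pointing along the clamp's -x; grows counter-clockwise seen from above, at 1.57 it points along the clamp's -y, away from the pad. Starts at 1.1 to 1.6. It turns level against light friction (1 to 2 N at the knob) and stays where left
- lever_knob (a point): Middle of the green upright knob at the lever's free end: a cylinder 24 mm across, its axis 130 mm from the pivot; its top is 73 mm above the bench (48 mm above the bed) and this point 57 mm above the bench
- setting_block: Loose orange nylon setting block 22 x 60 x 12 mm, lying on the bed near its +x edge; to be left alone
- wedge_a: Loose black rubber glazing wedge, 75 x 20 x 13 mm, on the bench to the left; to be left alone
- wedge_b: Loose black rubber glazing wedge, 75 x 20 x 13 mm, on the bench to the right; to be left alone
- spacer: Loose red plastic spacer bar section 140 x 18 x 14 mm, on the bench to the left; to be left alone
- offcut: Loose pink glass offcut 90 x 130 x 6 mm, flat on the bench to the right; to be left alone
- putty: Closed can 70 mm across and 85 mm high on the bench to the right; to be left alone
- pad: The same white nylon pad; this origin lies at the centre of its underside
Mind the look-alikes: they are no part of the job. Of the things that look like the pad, the smallest one is meant.

How it is judged:
By the outcome, as a careful person would: the job done as asked, in the order asked, and still so for the second after the job is handed in, with the robot touching nothing.
It also fails if it takes over 59 s, if anything falls off the work surface, if the arm or the gripper's body presses on something with over 40 N, if the wrist force passes 120 N, or if a joint passes its speed limit or range.

## Working session

There is one attempt and no reset: what is moved stays moved. The work goes in short steps, Python scripts to look and compute and a tool call to move; the robot and the scene stay as the last step left them, time stands still between calls to the robot, and variables do not carry over. Pictures are saved under pics/ and viewed, and the job is handed in when it is done.

Besides the shell and the picture viewer there is one more tool, called after "Call:" by a JSON object that holds its "op" and its "data". arm_command: Moves the arm, as the interface text tells. Its arguments: {"type":"object","properties":{"steps":{"type":"array"},"force":{"type":"number"}},"required":["steps"]}

```bash
mkdir -p pics; ls; python3 - <<'E'
from station import env
import cv2
o=env.get_obs()
print({k:o[k] for k in('clock','tool_pos','ee_rot','contact_force','grip_width')},env.grip_depth)
for n in('scene','top','wrist'):
    c=env.read_camera(n); cv2.imwrite(f'pics/{n}0.png',c['color']); print(n,{k:v for k,v in c.items() if k!='color'})
E
```

```text
pics
{'clock': 0.0, 'tool_pos': array([ 0.19695132, -0.56614417,  0.23044009]), 'ee_rot': array([ 9.86020662e-01,  1.66620946e-01, -1.49494993e-04, -8.32125492e-04]), 'contact_force': array([ 0.32095957,  0.05598429, -0.87155069]), 'grip_width': 0.08574255846589461} 0.0187
scene {'fx': 364.50408136420776, 'fy': 364.50408136420776, 'cx': 319.0201367078719, 'cy': 200.11928062662835, 'eye': array([1.01522169, 0.41859643, 0.75375604]), 'orientation': array([ 0.38927835,  0.84345828, -0.33602942, -0.15532135])}
top {'fx': 384.63866013288253, 'fy': 384.63866013288253, 'cx': 317.49881675047413, 'cy': 197.12732697683697, 'eye': array([0.42671855, 0.0128571 , 1.12346568]), 'orientation': array([ 0.7118416 , -0.7002939 ,  0.04289591, -0.03209257])}
wrist {'fx': 309.70691628693146, 'fy': 309.70691628693146, 'cx': 314.58800188623957, 'cy': 198.0169800279911, 'eye': array([ 0.26981171, -0.54152395,  0.37283804]), 'orientation': array([ 0.8056436 , -0.57312815, -0.08739598,  0.12175574])}
```

View pics/scene0.png

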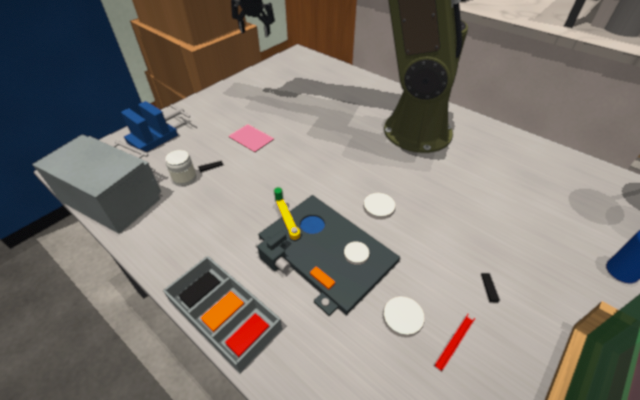

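View pics/top0.png

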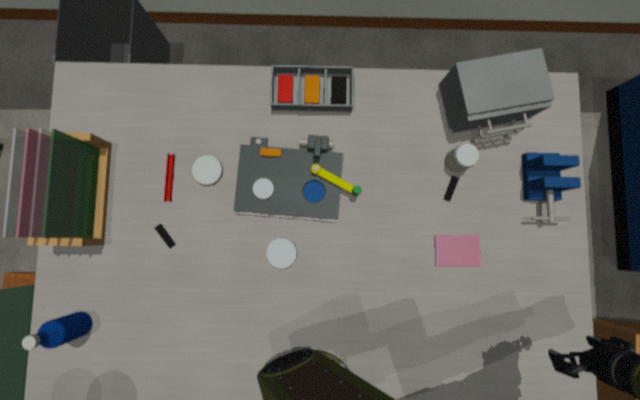

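View pics/wrist0.png

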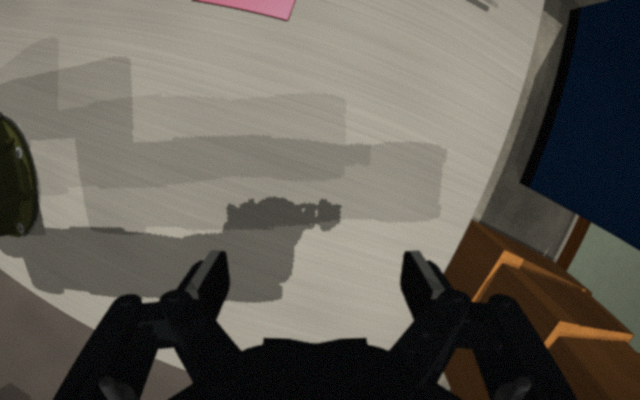

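The pad is on the bed at top px (263,188), the blue recess at (314,191), the pivot near (316,169) and the green knob at (356,190). The two larger discs at (207,170) and (281,253) are decoys. Next I'll measure these.

```bash
cat > h.py <<'E'
from station import env
import cv2, numpy as np
from scipy.spatial.transform import Rotation as R
def ray(c,u,v):
    if c.get('fish'):
        d=np.array([(u-c['cx']),(v-c['cy'])])/c['fx']; r=np.hypot(*d); s=np.sin(r)/r if r>1e-9 else 1
        k=np.array([d[0]*s,d[1]*s,np.cos(r)])
    else: k=np.array([(u-c['cx'])/c['fx'],(v-c['cy'])/c['fy'],1])
    return R.from_quat(c['orientation']).apply(k)
def onz(c,u,v,z):
    d=ray(c,u,v); return c['eye']+d*(z-c['eye'][2])/d[2]
def cam(n):
    c=env.read_camera(n); c['fish']=n=='wrist'; return c
def blobs(c,lo,hi,amin=15):
    hsv=cv2.cvtColor(c['color'],cv2.COLOR_BGR2HSV); m=cv2.inRange(hsv,np.array(lo),np.array(hi))
    n,l,s,ce=cv2.connectedComponentsWithStats(m)
    return m,l,[(i,s[i,4],ce[i],s[i,:4]) for i in range(1,n) if s[i,4]>=amin]
COL=dict(blue=((100,120,60),(125,255,255),.016),green=((45,100,40),(85,255,255),.073),yellow=((22,150,100),(34,255,255),.041),white=((0,0,150),(180,60,255),.037),orange=((8,150,120),(18,255,255),.037),dark=((75,10,20),(120,110,100),.025))
E
python3 - <<'E'
from h import *
for n in('top','scene'):
    c=cam(n); cv2.imwrite(f'pics/{n}_big.png',cv2.resize(c['color'][110:270,200:400] if n=='top' else c['color'][170:330,230:430],None,fx=3.7,fy=3.7,interpolation=cv2.INTER_CUBIC))
    for k,(lo,hi,z) in COL.items():
        if k=='dark' : continue
        m,l,b=blobs(c,lo,hi)
        for i,a,ce,bb in b:
            p=onz(c,*ce,z)
            if .4<p[0]<.75 and -.3<p[1]<.3: print(n,k,a,ce.round(1),bb,p.round(4))
E
```

```text
top blue 376 [313.7 191.1] [303 181  22  22] [0.5622 0.0082 0.016 ]
top green 55 [356.3 190.1] [353 186   8   9] [ 0.5601 -0.109   0.073 ]
top yellow 351 [332.7 178.6] [311 164  43  29] [ 0.5958 -0.0452  0.041 ]
top white 17 [302.5 140.7] [299 140   8   3] [0.7055 0.0428 0.037 ]
top white 15 [315.5 168.1] [314 166   4   5] [0.626  0.0041 0.037 ]
top white 312 [262.6 188. ] [253 179  20  20] [0.566  0.1535 0.037 ]
top orange 63 [266.  151.4] [260 148  14   8] [0.672  0.1472 0.037 ]
scene blue 353 [312.  224.3] [300 216  25  18] [0.5616 0.0082 0.016 ]
scene green 77 [278.  193.2] [274 188   8  12] [ 0.5748 -0.0975  0.073 ]
scene yellow 366 [287.6 218.8] [276 199  24  40] [ 0.6037 -0.0378  0.041 ]
scene white 112040 [375.6 236.1] [ 36  45 604 355] [0.5005 0.1646 0.037 ]
scene white 432 [356.1 251.6] [344 241  25  22] [0.5697 0.1557 0.037 ]
scene white 63 [281.4 262.7] [277 258  10  10] [0.708  0.0419 0.037 ]
scene white 33 [324.9 301.3] [322 299   7   6] [0.7175 0.1818 0.037 ]
scene orange 271 [322.  277.2] [310 267  25  22] [0.6763 0.1389 0.037 ]
```

View pics/top_big.png

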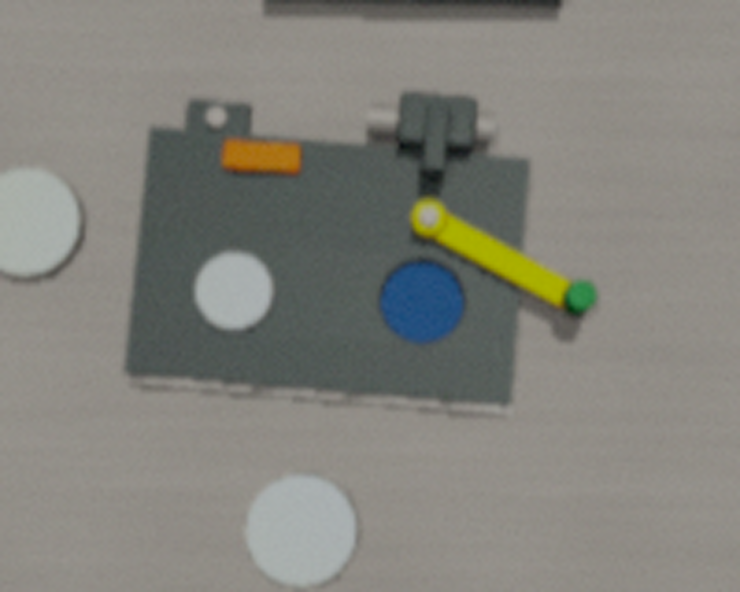

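View pics/scene_big.png

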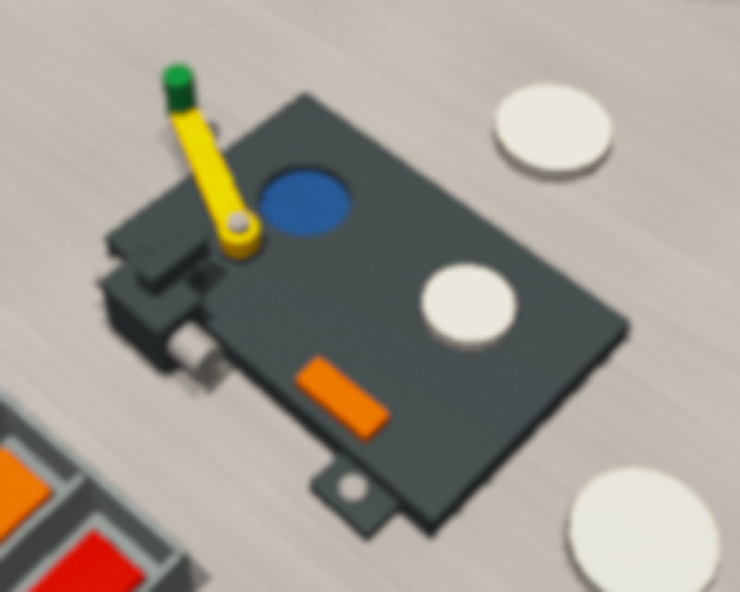

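```bash
cat >> h.py <<'E'
def plan(pos,psi_deg,p0=None,psi0=None,pr=True):
    """offset from current (or given) commanded pose, tool down"""
    o=env.get_obs(); Rm=R.from_quat(o['ee_rot']).as_matrix()
    p=np.array(o['tool_pos']) ; psi=np.degrees(np.arctan2(Rm[1,0],Rm[0,0]))
    tgt=np.array([[np.cos(np.radians(psi_deg)),np.sin(np.radians(psi_deg)),0],[np.sin(np.radians(psi_deg)),-np.cos(np.radians(psi_deg)),0],[0,0,-1]]).T
    rv=R.from_matrix(Rm.T@tgt).as_rotvec(); dp=Rm.T@(np.array(pos)-p)*100
    if pr: print('now',p.round(4),round(psi,1),'dp cm',dp.round(2),'turn',rv.round(3))
    return dp,rv
def st():
    o=env.get_obs(); Rm=R.from_quat(o['ee_rot']).as_matrix()
    print('t',round(o['clock'],2),'p',np.round(o['tool_pos'],4),'psi',round(np.degrees(np.arctan2(Rm[1,0],Rm[0,0])),2),'z',Rm[:,2].round(3),'F',np.round(o['contact_force'],1),'w',round(o['grip_width'],4))
E
python3 - <<'E'
from h import *
c=cam('top')
C={k:onz(c,200+x/3.7,110+y/3.7,.025)[:2] for k,(x,y) in dict(TL=(150,128),TR=(527,158),BL=(128,373),BR=(510,402)).items()}
print({k:v.round(4) for k,v in C.items()})
for a,b in(('TR','TL'),('BR','BL')): d=C[b]-C[a]; print('yaw',np.degrees(np.arctan2(-d[0],d[1])),np.hypot(*d))
ctr=sum(C.values())/4
piv=onz(c,200+429/3.7,110+216/3.7,.055)[:2]; kn=onz(c,356.3,190.1,.073)[:2]
kn2=onz(c,200+580/3.7,110+296/3.7,.073)[:2]
rec=np.array([.562,.008])
print('ctr',ctr,'piv',piv,'kn',kn,kn2,np.hypot(*(kn-piv)))
v=piv-rec; print('rec->piv',np.hypot(*v),np.degrees(np.arctan2(v[1],v[0])))
v=kn-piv; print('lever dir',np.degrees(np.arctan2(v[1],v[0])))
st()
plan([.567,.215,.15],90)
E
```

```text
{'TL': array([0.6935, 0.2229]), 'TR': array([ 0.6751, -0.0736]), 'BL': array([0.5005, 0.2328]), 'BR': array([ 0.483 , -0.0621])}
yaw -3.534785267361824 0.2970808850781048
yaw -3.403513663828316 0.295397665353439
ctr [0.58803645 0.07998199] piv [0.62198104 0.0030281 ] kn [ 0.56005093 -0.10900487] [ 0.56035082 -0.11026477] 0.1280106413906335
rec->piv 0.06018675565486577 -4.738485953549343
lever dir -118.933146043684
t 0.3 p [ 0.1971 -0.5665  0.231 ] psi 19.18 z [-0.     0.001 -1.   ] F [-0.4 -0.1  0.3] w 0.0854
now [ 0.1971 -0.5665  0.231 ] 19.2 dp cm [ 60.61 -61.65   8.13] turn [-0.    -0.    -1.236]
```

Call:
{"op": "arm_command", "data": {"steps": [{"dp":[4.2,-4.2,0],"turn":[0,0,-0.15],"grip":4},{"dp":[8.4,-8.4,0],"turn":[0,0,-0.3],"grip":4},{"dp":[12.6,-12.6,0],"turn":[0,0,-0.45],"grip":4},{"dp":[16.8,-16.8,0],"turn":[0,0,-0.6],"grip":4},{"dp":[21,-21,0],"turn":[0,0,-0.75],"grip":4}]}}

```text
clock: 0.92
tool_pos: [0.327, -0.2977, 0.2315]
ee_rot: [0.855, 0.518, 0.0, 0.0]
contact_force: [0.8, -0.3, 0.9]
grip_width: 0.0402
```

```bash
python3 - <<'E'
from h import *
st(); plan([.5685,.202,.12],88)
E
```

```text
t 0.93 p [ 0.327  -0.2977  0.2315] psi 62.41 z [ 0.001 -0.    -1.   ] F [ 0.8 -0.3  0.9] w 0.0402
now [ 0.327  -0.2977  0.2315] 62.4 dp cm [55.47 -1.75 11.15] turn [ 0.001  0.    -0.447]
```

Call:
{"op": "arm_command", "data": {"steps": [{"dp":[6,-0.2,0],"turn":[0,0,-0.09],"grip":4},{"dp":[12,-0.4,0],"turn":[0,0,-0.18],"grip":4},{"dp":[18,-0.6,0],"turn":[0,0,-0.27],"grip":4},{"dp":[24,-0.8,0],"turn":[0,0,-0.36],"grip":4},{"dp":[30,-1,0],"turn":[0,0,-0.45],"grip":4}]}}

```text
clock: 1.55
tool_pos: [0.4585, -0.0275, 0.2316]
ee_rot: [0.719, 0.695, 0.0, 0.0]
contact_force: [0.6, -1.9, -0.3]
grip_width: 0.0399
```

```bash
python3 - <<'E'
from h import *
st(); plan([.5685,.202,.12],88)
E
```

```text
t 1.55 p [ 0.4585 -0.0275  0.2316] psi 88.12 z [ 0.001 -0.    -1.   ] F [ 0.6 -1.9 -0.3] w 0.0399
now [ 0.4585 -0.0275  0.2316] 88.1 dp cm [23.3  10.23 11.17] turn [0.001 0.    0.002]
```

Call:
{"op": "arm_command", "data": {"steps": [{"dp":[5.2,2.3,2],"turn":[0,0,0],"grip":4},{"dp":[10.4,4.6,4],"turn":[0,0,0],"grip":4},{"dp":[15.6,6.9,6],"turn":[0,0,0],"grip":4},{"dp":[20.8,9.2,9],"turn":[0,0,0],"grip":4},{"dp":[23.3,10.2,11.2],"turn":[0,0,0],"grip":4}]}}

```text
clock: 2.17
tool_pos: [0.5688, 0.2025, 0.118]
ee_rot: [0.719, 0.695, 0.0, -0.0]
contact_force: [0.1, 0.3, -0.3]
grip_width: 0.0402
```

```bash
python3 - <<'E'
from h import *
st(); plan([.5685,.202,.030],88)
for n in('wrist','scene','top'):
    c=cam(n); im=c['color']
    if n!='wrist': im=cv2.resize(im[110:270,200:400] if n=='top' else im[170:330,230:430],None,fx=3.7,fy=3.7)
    cv2.imwrite(f'pics/{n}1.png',im)
E
```

```text
t 2.17 p [0.5688 0.2025 0.118 ] psi 88.06 z [ 0.  0. -1.] F [ 0.1  0.3 -0.3] w 0.0402
now [0.5688 0.2025 0.118 ] 88.1 dp cm [-0.05 -0.03  8.8 ] turn [ 0.    -0.     0.001]
```

View pics/wrist1.png

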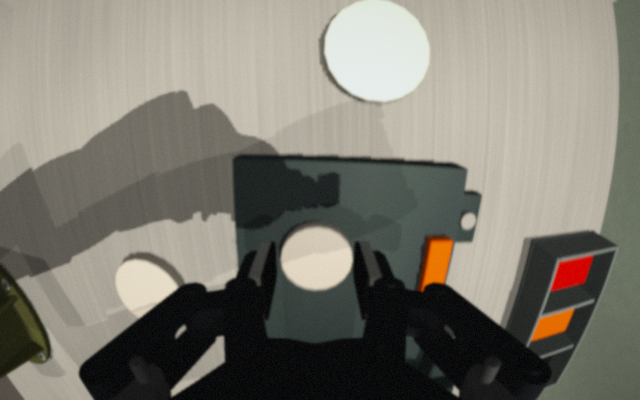

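View pics/scene1.png

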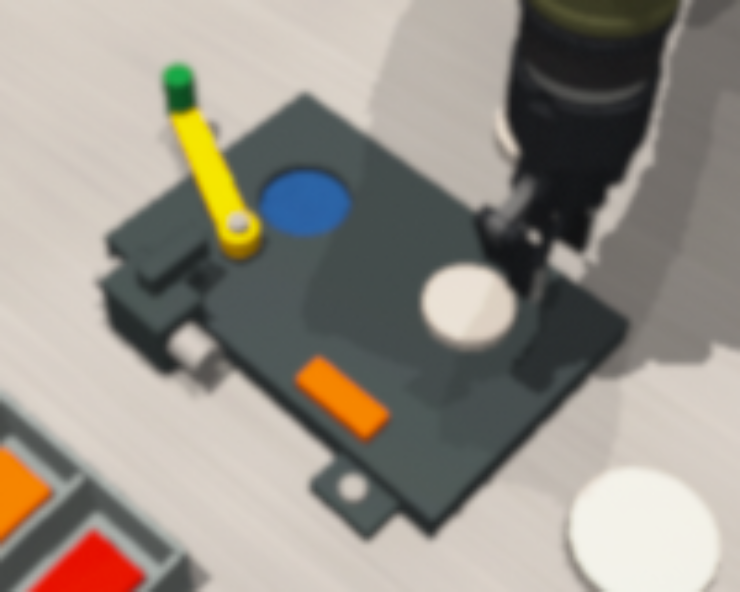

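```bash
python3 - <<'E'
from h import *
c=cam('wrist'); print(c['eye'],onz(c,317,257,.037), ray(c,320,200), onz(c,235,155,.025),onz(c,466,165,.025))
m,l,b=blobs(c,(0,0,150),(180,80,255),800)
for i,a,ce,bb in b: print(a,ce,bb,onz(c,*ce,.037))
E
```

```text
[0.57134307 0.27637969 0.25975077] [0.56853881 0.15674932 0.037     ] [ 0.00432378 -0.30430011 -0.9525664 ] [0.50710177 0.24056458 0.025     ] [0.69567928 0.22779256 0.025     ]
104512 [348.74451738  94.700953  ] [  0   0 625 325] [0.59518834 0.28277779 0.037     ]
17620 [122.04540295 291.9354143 ] [  9 212 230 188] [0.36858681 0.11330734 0.037     ]
3580 [318.14692737 257.78351955] [283 226  71  64] [0.56944724 0.15599022 0.037     ]
812 [203.07019704 365.30295567] [172 337  52  58] [0.43919366 0.01867849 0.037     ]
```

Call:
{"op": "arm_command", "data": {"steps": [{"dp":[0.7,0,4],"turn":[0,0,0],"grip":4},{"dp":[0.7,0,6.5],"turn":[0,0,0],"grip":4},{"dp":[0.7,0,8],"turn":[0,0,0],"grip":4},{"dp":[0.7,0,8.7],"turn":[0,0,0],"grip":4},{"dp":[0.7,0,8.7],"turn":[0,0,0],"grip":4}]}}

```text
clock: 3.0
tool_pos: [0.5687, 0.2064, 0.0329]
ee_rot: [0.72, 0.694, 0.0, 0.0]
contact_force: [0.5, 0.6, -0.4]
grip_width: 0.0398
```

```bash
python3 - <<'E'
from h import *
st(); plan([.5635,.060,.030],88)
for n in('wrist','scene'):
    c=cam(n); im=c['color']
    if n!='wrist': im=cv2.resize(im[170:330,230:430],None,fx=3.7,fy=3.7)
    cv2.imwrite(f'pics/{n}2.png',im)
E
```

```text
t 3.0 p [0.5687 0.2064 0.0329] psi 87.91 z [ 0.001  0.    -1.   ] F [ 0.5  0.6 -0.4] w 0.0398
now [0.5687 0.2064 0.0329] 87.9 dp cm [-14.65   0.02   0.28] turn [ 0.001 -0.    -0.002]
```

View pics/wrist2.png

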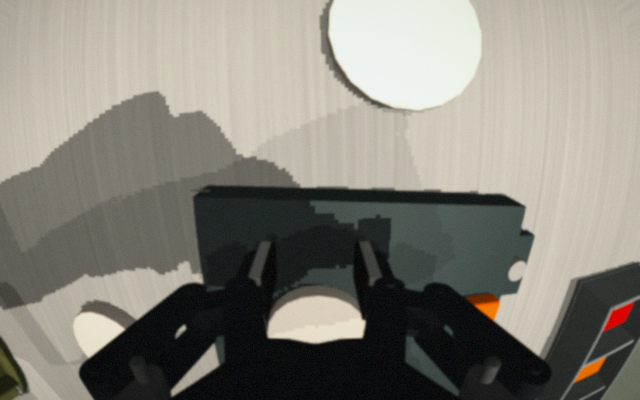

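View pics/scene2.png

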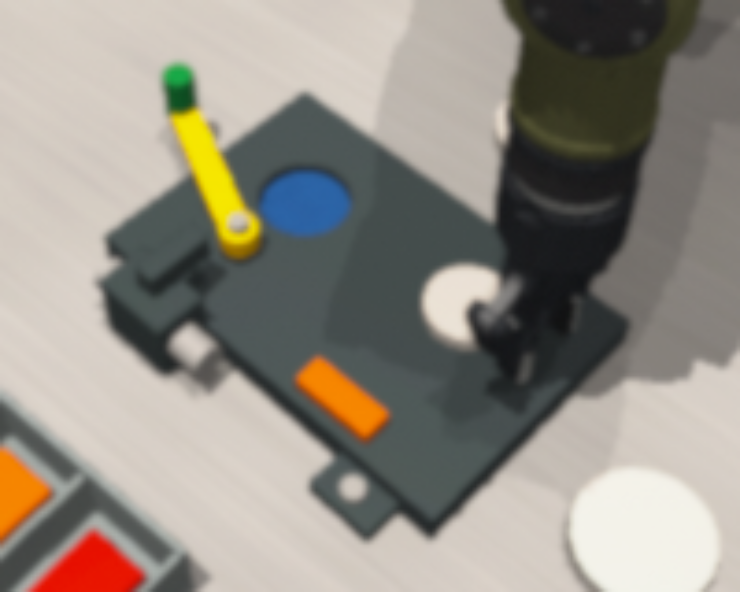

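Call:
{"op": "arm_command", "data": {"steps": [{"dp":[0,0,0.2],"turn":[0,0,0],"grip":4},{"dp":[0,0,0.4],"turn":[0,0,0],"grip":4},{"dp":[0,0,0.4],"turn":[0,0,0],"grip":4}]}}

```text
clock: 3.48
tool_pos: [0.5682, 0.2068, 0.0282]
ee_rot: [0.72, 0.694, -0.0, -0.0]
contact_force: [0.3, -0.3, 0.3]
grip_width: 0.0401
```

Call:
{"op": "arm_command", "data": {"steps": [{"dp":[0,0,0.2],"turn":[0,0,0],"grip":4},{"dp":[0,0,0.2],"turn":[0,0,0],"grip":4}]}}

```text
clock: 3.72
tool_pos: [0.5682, 0.2067, 0.0261]
ee_rot: [0.72, 0.694, -0.0, -0.0]
contact_force: [-0.5, -0.3, -0.0]
grip_width: 0.0404
```

Call:
{"op": "arm_command", "data": {"steps": [{"dp":[0,0,0.2],"turn":[0,0,0],"grip":4},{"dp":[0,0,0.2],"turn":[0,0,0],"grip":4}]}}

```text
clock: 3.98
tool_pos: [0.5682, 0.2067, 0.0241]
ee_rot: [0.72, 0.694, -0.0, -0.0]
contact_force: [0.1, -0.1, -0.2]
grip_width: 0.0399
```

Call:
{"op": "arm_command", "data": {"steps": [{"dp":[0,0,0.1],"turn":[0,0,0],"grip":4},{"dp":[0,0,0.1],"turn":[0,0,0],"grip":4}]}}

```text
clock: 4.22
tool_pos: [0.5684, 0.2068, 0.0236]
ee_rot: [0.72, 0.694, 0.0, 0.0]
contact_force: [-1.3, -0.7, 2.9]
grip_width: 0.0398
```

Call:
{"op": "arm_command", "data": {"steps": [{"dp":[0,0,0.1],"turn":[0,0,0],"grip":4},{"dp":[0,0,0.1],"turn":[0,0,0],"grip":4}]}}

```text
clock: 4.47
tool_pos: [0.5685, 0.2068, 0.0235]
ee_rot: [0.72, 0.694, 0.0, 0.0]
contact_force: [-3.6, -1.3, 10.9]
grip_width: 0.04
```

Call:
{"op": "arm_command", "data": {"steps": [{"dp":[0,0,0.1],"turn":[0,0,0],"grip":4},{"dp":[0,0,0.1],"turn":[0,0,0],"grip":4}]}}

```text
clock: 4.72
tool_pos: [0.5685, 0.2068, 0.0235]
ee_rot: [0.72, 0.694, 0.0, 0.0]
contact_force: [-6.0, -2.7, 19.5]
grip_width: 0.04
```

```bash
python3 - <<'E'
from h import *
st()
c=cam('scene'); im=c['color']
im=cv2.resize(im[220:300,310:430],None,fx=6,fy=6,interpolation=cv2.INTER_CUBIC)
cv2.imwrite(f'pics/scene3.png',im)
E
```

```text
t 4.72 p [0.5685 0.2068 0.0235] psi 87.94 z [ 0.001  0.    -1.   ] F [-6.  -2.7 19.5] w 0.04
```

View pics/scene3.png

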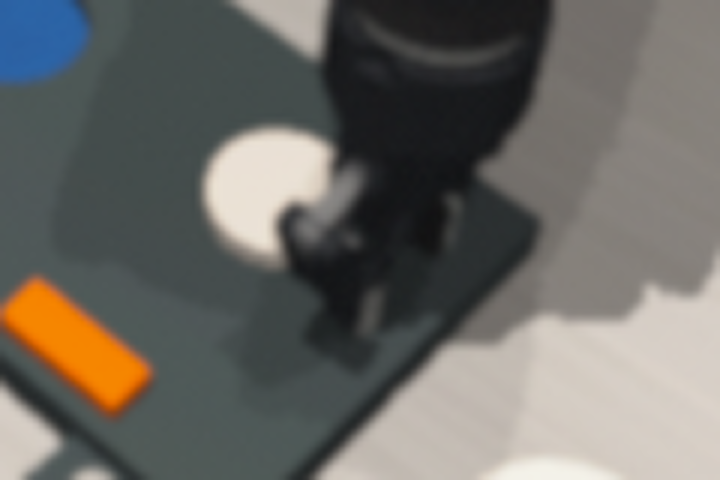

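Call:
{"op": "arm_command", "data": {"steps": [{"dp":[0,0,0.7],"turn":[0,0,0],"grip":4},{"dp":[0,0,-0.7],"turn":[0,0,0],"grip":4},{"dp":[0,0,-0.7],"turn":[0,0,0],"grip":4}]}}

```text
clock: 5.15
tool_pos: [0.5696, 0.2072, 0.0298]
ee_rot: [0.72, 0.694, 0.001, 0.001]
contact_force: [0.2, -0.1, -0.3]
grip_width: 0.0399
```

I made a sign slip there: the first row commanded 7 mm down instead of up, so the fingertips pressed briefly on the bed. I'll check the state before going on.

```bash
python3 - <<'E'
from h import *
st()
for n in ('top','scene'):
    c=cam(n)
    for k in('blue','green','white','orange'):
        lo,hi,z=COL[k]
        for i,a,ce,bb in blobs(c,lo,hi)[2]:
            p=onz(c,*ce,z)
            if .4<p[0]<.75 and -.3<p[1]<.3: print(n,k,a,ce.round(1),p.round(4))
    im=c['color']; cv2.imwrite(f'pics/{n}4.png',cv2.resize(im[110:270,200:400] if n=='top' else im[170:330,230:430],None,fx=3.7,fy=3.7))
E
```

```text
t 5.15 p [0.5696 0.2072 0.0298] psi 87.94 z [ 0.003  0.001 -1.   ] F [ 0.2 -0.1 -0.3] w 0.0399
top blue 376 [313.7 191.1] [0.5622 0.0082 0.016 ]
top green 51 [356.3 189.9] [ 0.5607 -0.109   0.073 ]
top white 103406 [346.2 235.6] [ 0.4351 -0.0853  0.037 ]
top white 20 [258.  140.9] [0.7024 0.1708 0.037 ]
top white 16 [315.5 168. ] [0.6263 0.0042 0.037 ]
top white 327 [262.8 188. ] [0.5659 0.1529 0.037 ]
top orange 45 [264.7 151.7] [0.6711 0.1507 0.037 ]
scene blue 352 [312.  224.4] [0.5617 0.0082 0.016 ]
scene green 76 [278.1 193.2] [ 0.5748 -0.0973  0.073 ]
scene white 110846 [352.4 244.2] [0.5578 0.1357 0.037 ]
scene white 306 [353.4 250.2] [0.5706 0.1484 0.037 ]
scene white 74 [281.4 262.7] [0.708 0.042 0.037]
scene white 39 [324.9 301.3] [0.7175 0.1818 0.037 ]
scene orange 274 [321.9 277.3] [0.6764 0.1388 0.037 ]
```

View pics/scene4.png

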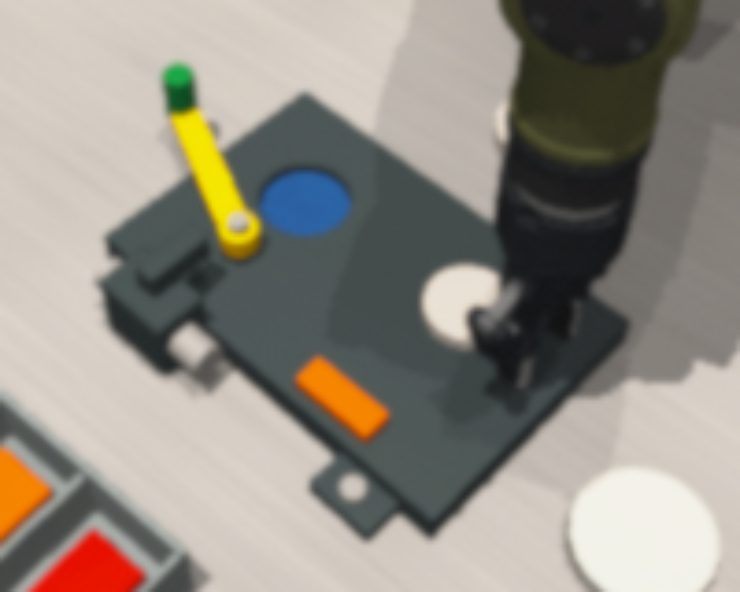

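Nothing moved: pad at (263,188) in the top view, block and knob unchanged. Starting the push.

Call:
{"op": "arm_command", "data": {"steps": [{"dp":[-0.5,0,0],"turn":[0,0,0],"grip":4},{"dp":[-1.0,0,0],"turn":[0,0,0],"grip":4},{"dp":[-1.5,0,0],"turn":[0,0,0],"grip":4},{"dp":[-2.2,0,0],"turn":[0,0,0],"grip":4},{"dp":[-3,0,0],"turn":[0,0,0],"grip":4}]}}

```text
clock: 5.88
tool_pos: [0.5672, 0.1763, 0.0283]
ee_rot: [0.72, 0.694, -0.0, -0.0]
contact_force: [-0.3, -0.3, -0.6]
grip_width: 0.0398
```

```bash
cat > look.py <<'E'
from h import *
import sys
st(); c=cam('top'); im=c['color'].copy()
cv2.imwrite(f'pics/top{sys.argv[1]}.png',cv2.resize(im[120:260,200:400],None,fx=3.7,fy=3.7))
for k in('blue','green','white','orange'):
    lo,hi,z=COL[k]
    for i,a,ce,bb in blobs(c,lo,hi)[2]:
        p=onz(c,*ce,z)
        if .4<p[0]<.7 and -.3<p[1]<.3 and (k!='white' or 50<a<600): print(k,a,bb,p.round(4))
c=cam('scene'); im=c['color']
cv2.imwrite(f'pics/scene{sys.argv[1]}.png',cv2.resize(im[170:330,230:430],None,fx=3.7,fy=3.7))
E
python3 look.py 5
```

```text
t 5.88 p [0.5672 0.1763 0.0283] psi 87.93 z [-0.  0. -1.] F [-0.3 -0.3 -0.6] w 0.0398
blue 375 [303 181  22  22] [0.5623 0.0082 0.016 ]
green 52 [353 186   8   9] [ 0.5605 -0.1089  0.073 ]
white 232 [262 179  15  20] [0.5652 0.1353 0.037 ]
orange 54 [260 148  21   9] [0.6684 0.141  0.037 ]
```

View pics/scene5.png

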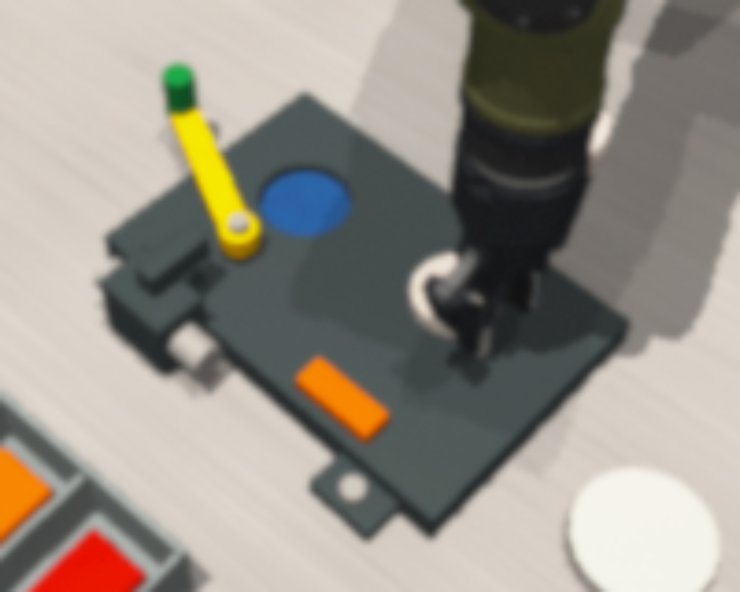

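Call:
{"op": "arm_command", "data": {"steps": [{"dp":[-1,0,0],"turn":[0,0,0],"grip":4},{"dp":[-2,0,0],"turn":[0,0,0],"grip":4},{"dp":[-3,0,0],"turn":[0,0,0],"grip":4},{"dp":[-4,0,0],"turn":[0,0,0],"grip":4},{"dp":[-5,0,0],"turn":[0,0,0],"grip":4}]}}

```text
clock: 6.6
tool_pos: [0.5655, 0.1261, 0.0283]
ee_rot: [0.72, 0.694, 0.0, 0.0]
contact_force: [0.4, 0.1, 0.3]
grip_width: 0.0398
```

Call:
{"op": "arm_command", "data": {"steps": [{"dp":[-1,0,0],"turn":[0,0,0],"grip":4},{"dp":[-2,0,0],"turn":[0,0,0],"grip":4},{"dp":[-2.8,0,0],"turn":[0,0,0],"grip":4},{"dp":[-3.4,0,0],"turn":[0,0,0],"grip":4},{"dp":[-4,0,0],"turn":[0,0,0],"grip":4}]}}

```text
clock: 7.22
tool_pos: [0.5641, 0.0865, 0.0283]
ee_rot: [0.72, 0.694, 0.0, 0.0]
contact_force: [-0.2, 0.4, -0.3]
grip_width: 0.0401
```

```bash
python3 look.py 6
```

```text
t 7.22 p [0.5641 0.0865 0.0283] psi 87.94 z [ 0.  0. -1.] F [-0.2  0.4 -0.3] w 0.0401
blue 301 [307 181  18  22] [0.5618 0.0025 0.016 ]
green 54 [353 186   8   9] [ 0.5605 -0.1088  0.073 ]
white 66 [302 182   7  15] [0.5657 0.0333 0.037 ]
```

View pics/scene6.png

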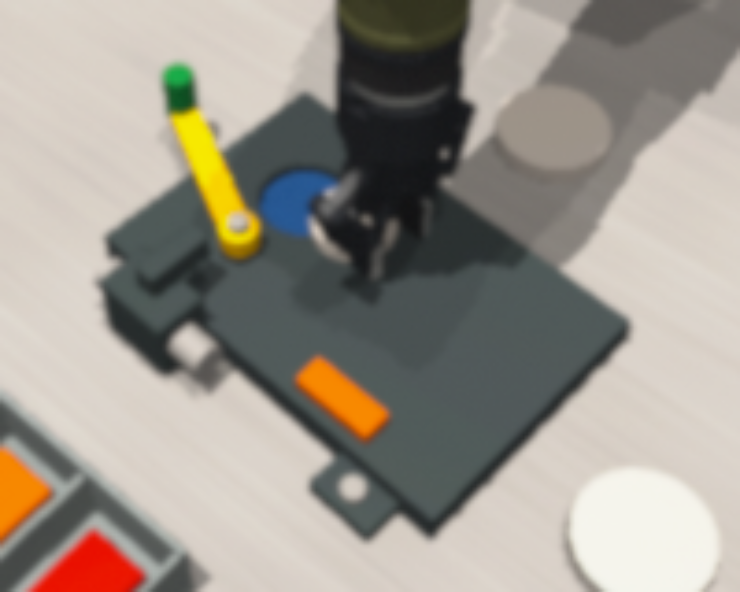

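View pics/top6.png

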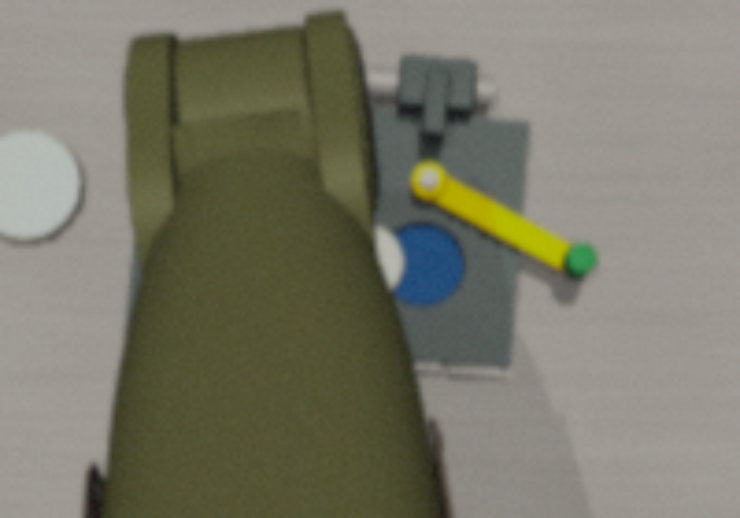

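Call:
{"op": "arm_command", "data": {"steps": [{"dp":[-0.8,0,0],"turn":[0,0,0],"grip":4},{"dp":[-1.6,0,0],"turn":[0,0,0],"grip":4},{"dp":[-2.2,0,0],"turn":[0,0,0],"grip":4},{"dp":[-2.7,0,0],"turn":[0,0,0],"grip":4},{"dp":[-3.1,0,0],"turn":[0,0,0],"grip":4}]}}

```text
clock: 7.95
tool_pos: [0.5629, 0.0556, 0.0283]
ee_rot: [0.72, 0.694, 0.0, -0.0]
contact_force: [-0.2, 0.3, 0.3]
grip_width: 0.0397
```

```bash
python3 look.py 7
```

```text
t 7.95 p [0.5629 0.0556 0.0283] psi 87.93 z [ 0.  0. -1.] F [-0.2  0.3  0.3] w 0.0397
blue 51 [320 183   5  14] [ 0.567  -0.0157  0.016 ]
green 52 [353 186   8   9] [ 0.5605 -0.1088  0.073 ]
```

View pics/scene7.png

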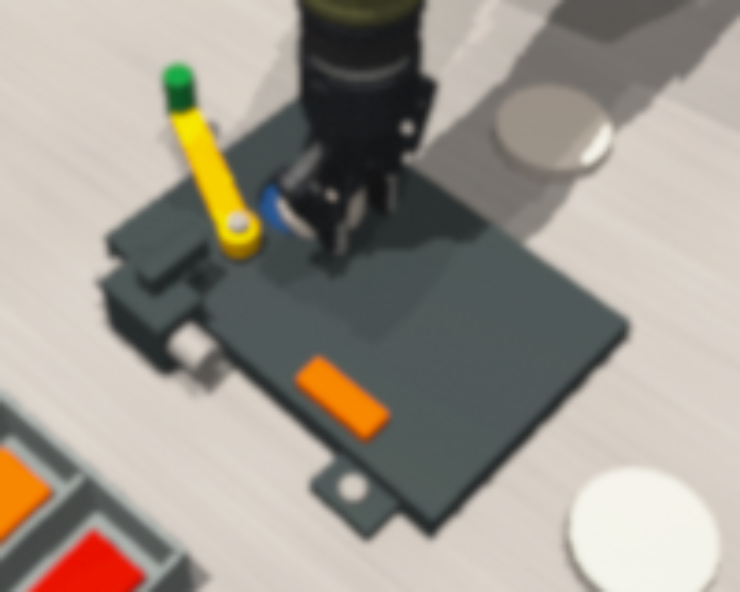

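View pics/top7.png

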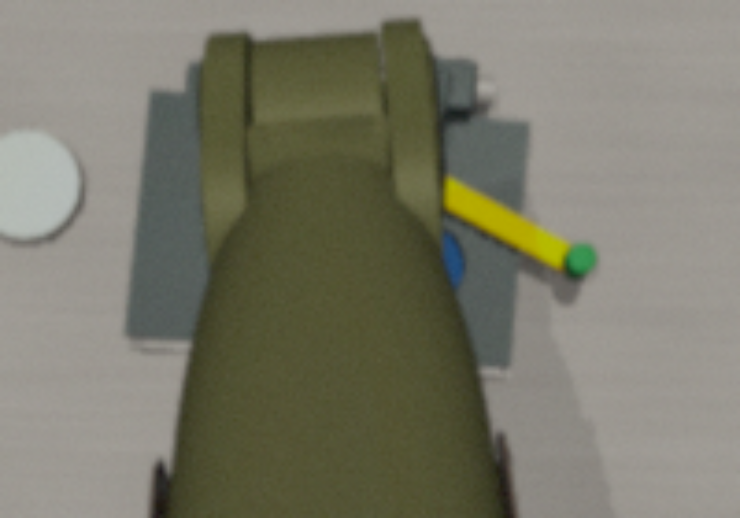

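Call:
{"op": "arm_command", "data": {"steps": [{"dp":[-0.25,0,0],"turn":[0,0,0],"grip":4},{"dp":[-0.5,0,0],"turn":[0,0,0],"grip":4},{"dp":[-0.75,0,0],"turn":[0,0,0],"grip":4},{"dp":[-1.0,0,0],"turn":[0,0,0],"grip":4},{"dp":[-1.2,0,0],"turn":[0,0,0],"grip":4}]}}

```text
clock: 8.68
tool_pos: [0.5625, 0.0438, 0.0283]
ee_rot: [0.72, 0.694, 0.0, -0.0]
contact_force: [1.1, 0.7, -0.4]
grip_width: 0.0399
```

```bash
python3 look.py 8; python3 -c "
from h import *
c=cam('wrist');cv2.imwrite('pics/wrist8.png',c['color'])"
```

```text
t 8.68 p [0.5625 0.0438 0.0283] psi 87.94 z [ 0.  0. -1.] F [ 1.1  0.7 -0.4] w 0.0399
green 53 [353 186   8   9] [ 0.5604 -0.1086  0.073 ]
```

View pics/scene8.png

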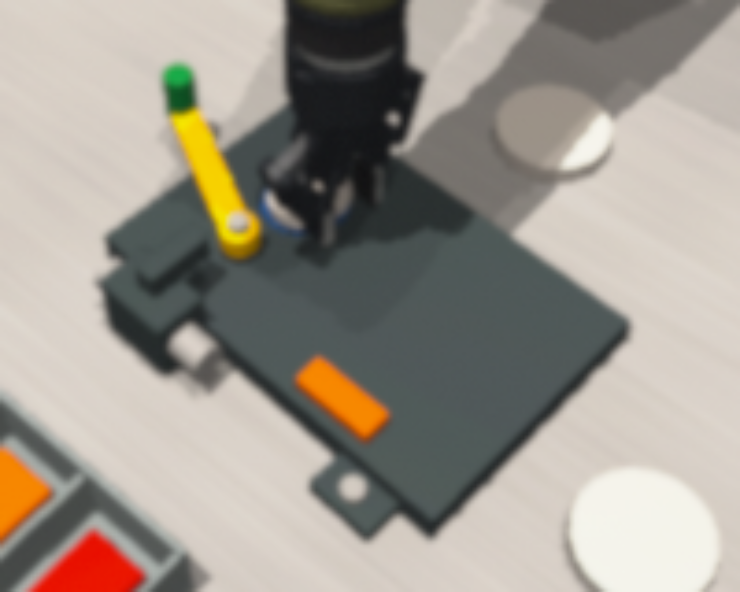

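View pics/wrist8.png

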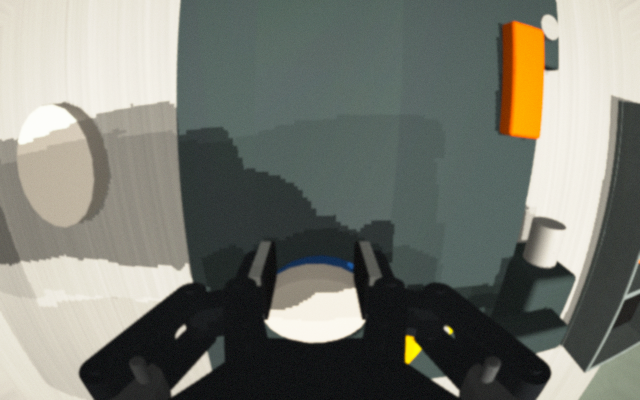

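Call:
{"op": "arm_command", "data": {"steps": [{"dp":[0.6,0,-0.1],"turn":[0,0,0],"grip":4},{"dp":[1.5,0,-2],"turn":[0,0,0],"grip":4},{"dp":[4,0,-6],"turn":[0,0,0],"grip":4},{"dp":[9,0,-10],"turn":[0,0,0],"grip":4},{"dp":[14,0,-12],"turn":[0,0,0],"grip":4}]}}

```text
clock: 9.45
tool_pos: [0.5684, 0.1854, 0.1509]
ee_rot: [0.72, 0.694, 0.001, 0.001]
contact_force: [0.6, 0.3, -0.6]
grip_width: 0.0399
```

```bash
python3 look.py 9; python3 -c "
from h import *
c=cam('wrist');cv2.imwrite('pics/wrist9.png',c['color'])"
```

```text
t 9.45 p [0.5684 0.1854 0.1509] psi 87.88 z [ 0.003  0.001 -1.   ] F [ 0.6  0.3 -0.6] w 0.0399
green 53 [353 186   8   9] [ 0.5604 -0.109   0.073 ]
white 333 [303 181  21  21] [0.5596 0.0101 0.037 ]
orange 49 [260 148  21   9] [0.6676 0.1416 0.037 ]
```

View pics/scene9.png

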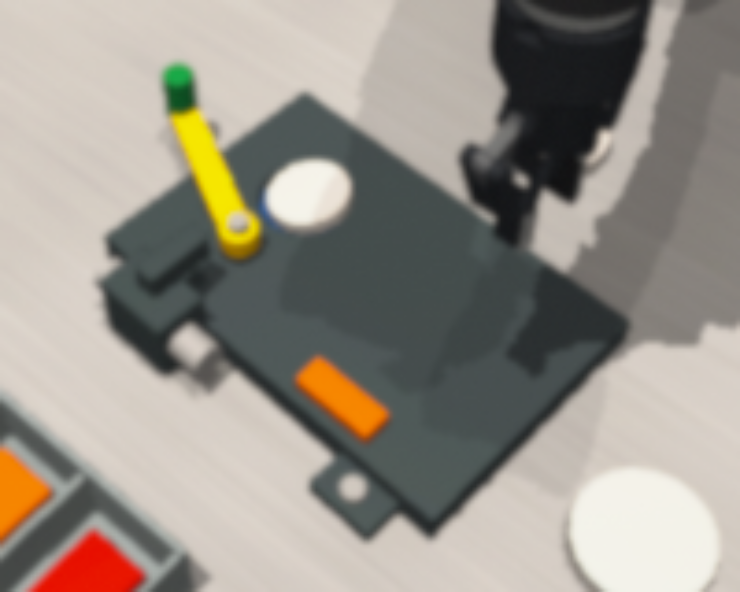

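View pics/top9.png

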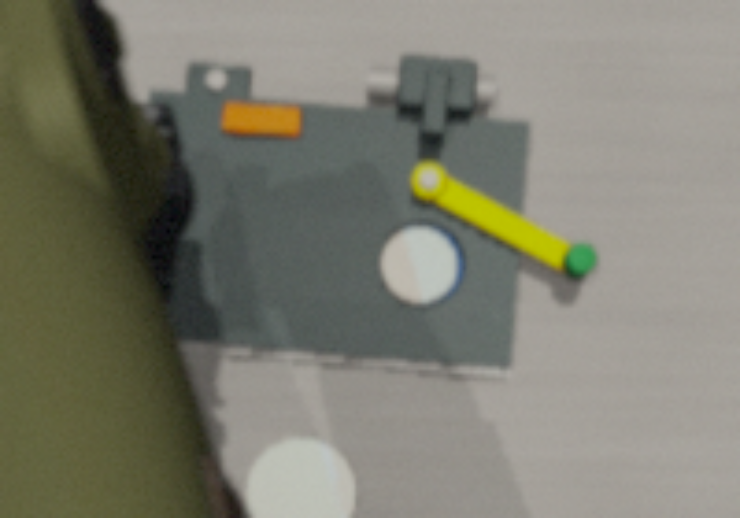

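View pics/wrist9.png

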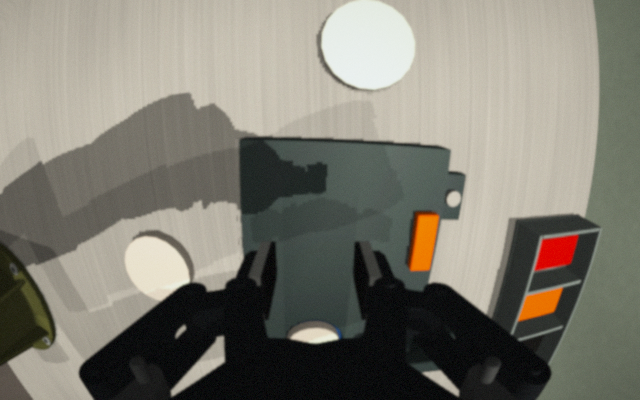

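```bash
python3 - <<'E'
from h import *
from scipy.spatial.transform import Rotation as R
for n,(a,b,w,h) in dict(scene=(205,290,60,45),top=(170,295,45,35)).items():
    c=cam(n); im=c['color']
    s=12; cr=cv2.resize(im[a:a+h,b:b+w],None,fx=s,fy=s,interpolation=cv2.INTER_CUBIC)
    def proj(p):
        q=R.from_quat(c['orientation']).inv().apply(np.array(p)-c['eye']); return q[0]/q[2]*c['fx']+c['cx'],q[1]/q[2]*c['fy']+c['cy']
    t=np.linspace(0,2*np.pi,90)
    for r,z,col in((.0325,.025,(0,0,255)),(.030,.028,(0,255,0)),(.030,.037,(255,0,255))):
        pts=np.array([proj((.5618+r*np.cos(x),.0077+r*np.sin(x),z)) for x in t])
        pts=((pts-[b,a]+.5)*s).astype(int); cv2.polylines(cr,[pts.reshape(-1,1,2)],True,col,1)
    cv2.imwrite(f'pics/{n}_zoom9.png',cr)
    m,l,bl=blobs(c,(0,0,130),(180,60,255),100)
    for i,ar,ce,bb in bl:
        if 100<ar<700: 
            p=onz(c,*ce,.028)
            if np.hypot(*(p[:2]-[.56,.01]))<.03: 
                cn=max(cv2.findContours((l==i).astype('uint8'),0,1)[0],key=len); print(n,ar,ce,p.round(4),cv2.fitEllipse(cn))
E
```

```text
scene 362 [312.88121547 221.94475138] [0.5614 0.0113 0.028 ] ((312.8768615722656, 221.951904296875), (18.188976287841797, 23.286224365234375), 74.74063873291016)
top 351 [313.03988604 191.06837607] [0.5608 0.0101 0.028 ] ((313.02276611328125, 191.05589294433594), (20.08637046813965, 20.484397888183594), 138.8839111328125)
```

View pics/scene_zoom9.png

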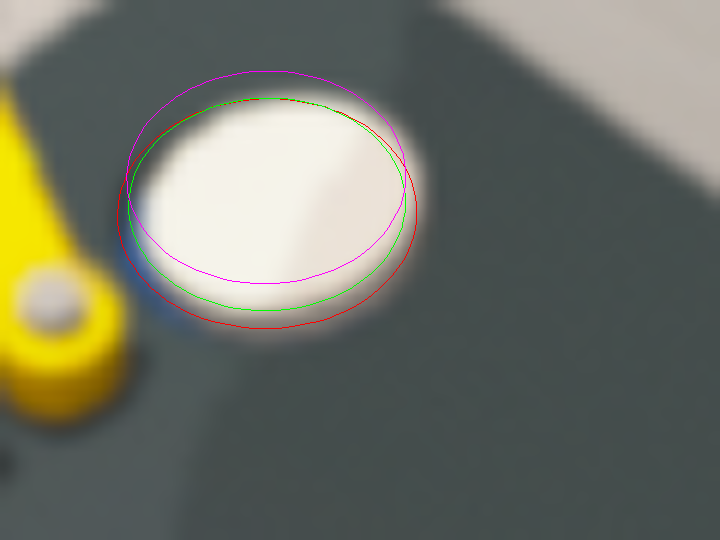

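View pics/top_zoom9.png

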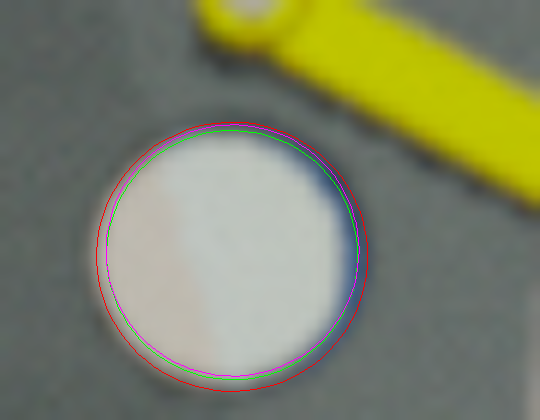

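The pad isn't flat yet: the fitted ellipse is skewed, and its +y edge still rides on the rim about 3 mm short. I'll go back down and push it a few mm more.

```bash
python3 - <<'E'
from h import *
st(); plan([.5630,.054,.0283],88); plan([.5625,.039,.0283],88)
E
```

```text
t 9.7 p [0.5668 0.1837 0.1477] psi 87.99 z [-0.001 -0.001 -1.   ] F [-0.4 -0.  -0.1] w 0.0397
now [0.5668 0.1837 0.1477] 88.0 dp cm [-12.97   0.08  11.96] turn [-0.001  0.001 -0.   ]
now [0.5668 0.1837 0.1477] 88.0 dp cm [-14.47   0.09  11.96] turn [-0.001  0.001 -0.   ]
```

Call:
{"op": "arm_command", "data": {"steps": [{"dp":[-5,0,3],"turn":[0,0,0],"grip":4},{"dp":[-9.5,0,6],"turn":[0,0,0],"grip":4},{"dp":[-12.2,0,9],"turn":[0,0,0],"grip":4},{"dp":[-12.8,0,11],"turn":[0,0,0],"grip":4},{"dp":[-12.9,0,11.95],"turn":[0,0,0],"grip":4}]}}

```text
clock: 10.32
tool_pos: [0.5607, 0.0529, 0.0267]
ee_rot: [0.721, 0.693, -0.002, -0.001]
contact_force: [-0.1, 0.8, 0.2]
grip_width: 0.04
```

Call:
{"op": "arm_command", "data": {"steps": [{"dp":[0,0,0],"turn":[0,0,0],"grip":4},{"dp":[-0.5,0,0],"turn":[0,0,0],"grip":4},{"dp":[-0.9,0,0],"turn":[0,0,0],"grip":4},{"dp":[-1.1,0,0],"turn":[0,0,0],"grip":4}]}}

```text
clock: 10.82
tool_pos: [0.563, 0.0438, 0.0294]
ee_rot: [0.72, 0.694, 0.0, 0.0]
contact_force: [-0.3, -0.2, -0.4]
grip_width: 0.0399
```

Call:
{"op": "arm_command", "data": {"steps": [{"dp":[-0.15,0,0],"turn":[0,0,0],"grip":4},{"dp":[-0.3,0,0],"turn":[0,0,0],"grip":4},{"dp":[-0.4,0,0],"turn":[0,0,0],"grip":4}]}}

```text
clock: 11.2
tool_pos: [0.5622, 0.0398, 0.0288]
ee_rot: [0.72, 0.694, -0.0, -0.0]
contact_force: [-0.5, 0.2, -0.1]
grip_width: 0.04
```

```bash
python3 look.py 10; python3 -c "
from h import *
c=cam('wrist');cv2.imwrite('pics/wrist10.png',c['color'])"
```

```text
t 11.2 p [0.5622 0.0398 0.0288] psi 87.94 z [-0. -0. -1.] F [-0.5  0.2 -0.1] w 0.04
green 53 [353 186   8   9] [ 0.5607 -0.109   0.073 ]
orange 23 [260 148   4   8] [0.6717 0.1597 0.037 ]
```

View pics/wrist10.png

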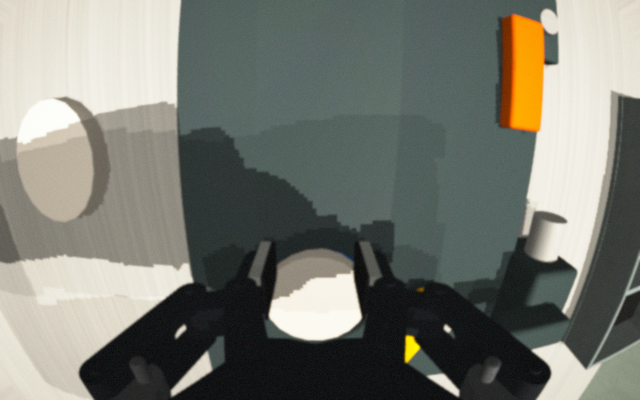

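View pics/scene10.png

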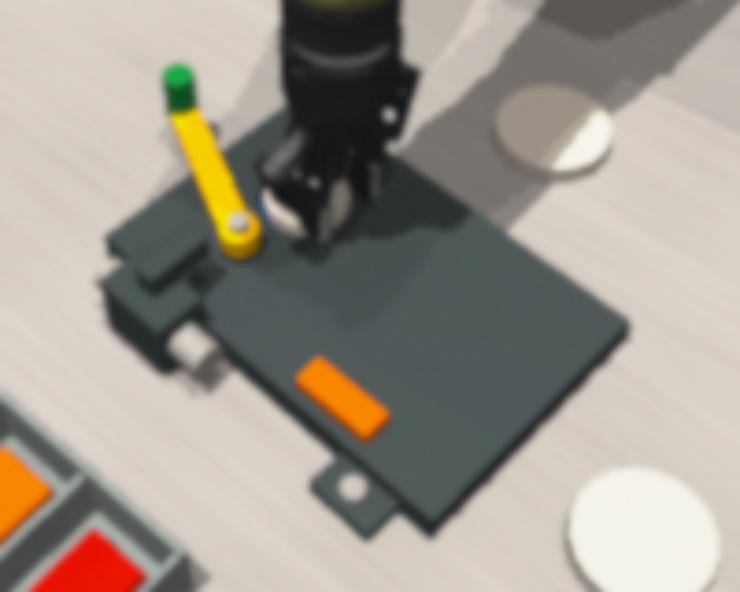

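Call:
{"op": "arm_command", "data": {"steps": [{"dp":[0.2,0,0],"turn":[0,0,0],"grip":4},{"dp":[0.3,0,-1],"turn":[0,0,0],"grip":4},{"dp":[1,0,-3],"turn":[0,0,0],"grip":4},{"dp":[4,0,-6],"turn":[0,0,0],"grip":4},{"dp":[8,0,-9],"turn":[0,0,0],"grip":4}]}}

```text
clock: 11.98
tool_pos: [0.5653, 0.1201, 0.1204]
ee_rot: [0.72, 0.694, 0.0, 0.0]
contact_force: [0.6, 0.4, -0.4]
grip_width: 0.0399
```

```bash
cat > seat.py <<'E'
from h import *
import sys
st(); out=[]
for n,(a,b,w,h) in dict(scene=(205,290,46,36),top=(173,295,40,36)).items():
    c=cam(n); im=c['color']; s=8
    def proj(p):
        q=R.from_quat(c['orientation']).inv().apply(np.array(p)-c['eye']); return q[0]/q[2]*c['fx']+c['cx'],q[1]/q[2]*c['fy']+c['cy']
    m,l,bl=blobs(c,(0,0,130),(180,60,255),100)
    for i,ar,ce,bb in bl:
        if 100<ar<700:
            p=onz(c,*ce,.028)
            if np.hypot(*(p[:2]-[.56,.01]))<.03:
                cn=max(cv2.findContours((l==i).astype('uint8'),0,1)[0],key=len); e=cv2.fitEllipse(cn); print(n,ar,p.round(4),np.round(e[0],1),np.round(e[1],1),round(e[2],1))
    cr=cv2.resize(im[a:a+h,b:b+w],None,fx=s,fy=s,interpolation=cv2.INTER_CUBIC)
    t=np.linspace(0,2*np.pi,90)
    for r,z,col in((.0325,.025,(0,0,255)),(.030,.028,(0,255,0))):
        pts=np.array([proj((.5618+r*np.cos(x),.0077+r*np.sin(x),z)) for x in t])
        pts=((pts-[b,a]+.5)*s).astype(int); cv2.polylines(cr,[pts.reshape(-1,1,2)],True,col,1)
    out.append(cr)
cv2.imwrite(f'pics/seat{sys.argv[1]}.png',np.hstack(out))
E
python3 seat.py 11
```

```text
t 11.97 p [0.5653 0.1201 0.1204] psi 87.84 z [ 0. -0. -1.] F [ 0.6  0.4 -0.4] w 0.0399
scene 372 [0.5637 0.0112 0.028 ] [312.3 222.5] [18.8 23.2] 84.2
top 342 [0.5594 0.008  0.028 ] [313.7 191.6] [19.8 20.2] 96.6
```

View pics/seat11.png

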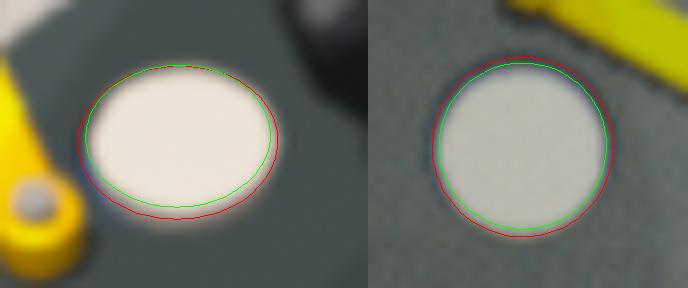

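```bash
python3 - <<'E'
from h import *
for n in('scene','top'):
    c=cam(n)
    def proj(p):
        q=R.from_quat(c['orientation']).inv().apply(np.array(p)-c['eye']); return q[0]/q[2]*c['fx']+c['cx'],q[1]/q[2]*c['fy']+c['cy']
    t=np.linspace(0,2*np.pi,90)
    for z,nrm in((.028,0),(.031,.1),(.031,-.1)):
      for ax in 'xy':
        if nrm==0 and ax=='y':continue
        tx,ty=(nrm,0) if ax=='x' else (0,nrm)
        pts=np.array([proj((.5610+.03*np.cos(x),.008+.03*np.sin(x),z+.03*(tx*np.cos(x)+ty*np.sin(x)))) for x in t],np.float32)
        e=cv2.fitEllipse(pts); print(n,z,'slope',ax,nrm,[np.round(v,1) for v in e])
import glob
# seated image again, with wide crop in scene for contours using threshold vs. previous frames
for f in('scene',):
    c=cam(f); im=c['color']; print(im[208:240,318].tolist()[::3]); 
    g=cv2.cvtColor(im,cv2.COLOR_BGR2GRAY)
    cv2.imwrite('pics/z12.png',cv2.resize(im[200:245,285:340],None,fx=13,fy=13,interpolation=cv2.INTER_NEAREST))
E
```

```text
scene 0.028 slope x 0 [array([312. , 221.4]), array([17.7, 23.1]), np.float64(88.6)]
scene 0.031 slope x 0.1 [array([312. , 220.7]), array([16.5, 23.2]), np.float64(93.7)]
scene 0.031 slope y 0.1 [array([312. , 220.7]), array([16.6, 23.2]), np.float64(83.0)]
scene 0.031 slope x -0.1 [array([312. , 220.7]), array([18.7, 23.2]), np.float64(81.4)]
scene 0.031 slope y -0.1 [array([312. , 220.7]), array([18.6, 23.2]), np.float64(96.4)]
top 0.028 slope x 0 [array([313.8, 191. ]), array([20.8, 20.9]), np.float64(93.7)]
top 0.031 slope x 0.1 [array([313.8, 190.9]), array([21. , 21.1]), np.float64(179.4)]
top 0.031 slope y 0.1 [array([313.7, 190.9]), array([20.7, 21. ]), np.float64(122.0)]
top 0.031 slope x -0.1 [array([313.8, 190.9]), array([20.6, 21. ]), np.float64(92.6)]
top 0.031 slope y -0.1 [array([313.8, 190.9]), array([20.8, 21. ]), np.float64(62.9)]
[[77, 77, 69], [77, 77, 69], [132, 139, 143], [215, 225, 235], [216, 227, 235], [216, 227, 236], [217, 227, 236], [190, 204, 217], [90, 95, 95], [77, 78, 69], [77, 78, 69]]
```

View pics/z12.png

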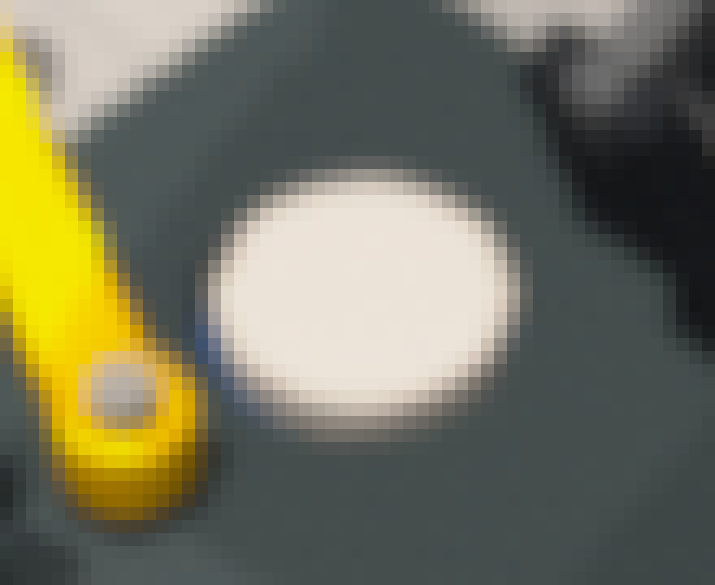

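```bash
python3 - <<'E'
from h import *
c=cam('scene'); 
def proj(p):
    q=R.from_quat(c['orientation']).inv().apply(np.array(p)-c['eye']); return q[0]/q[2]*c['fx']+c['cx'],q[1]/q[2]*c['fy']+c['cy']
t=np.linspace(0,2*np.pi,90)
def fit(im,u,v):
    g=cv2.cvtColor(im,cv2.COLOR_BGR2GRAY)
    for th in(110,140,170,200):
        n,l,s,ce=cv2.connectedComponentsWithStats((g>th).astype('uint8')); i=l[v,u]
        cn=max(cv2.findContours((l==i).astype('uint8'),0,1)[0],key=len); e=cv2.fitEllipse(cn); print(th,s[i,4],[np.round(x,1) for x in e])
im=cv2.imread('pics/scene0.png'); print('initial'); fit(im,356,251)
for z in(.037,.031,.025): print(z,[np.round(x,1) for x in cv2.fitEllipse(np.array([proj((.567+.03*np.cos(x),.154+.03*np.sin(x),z)) for x in t],np.float32))])
print('now'); fit(c['color'],312,222)
for z in(.028,.025): print(z,[np.round(x,1) for x in cv2.fitEllipse(np.array([proj((.561+.03*np.cos(x),.008+.03*np.sin(x),z)) for x in t],np.float32))])
E
```

```text
initial
110 481 [array([356.3, 251.8]), array([22.1, 25.8]), np.float64(100.5)]
140 438 [array([356.1, 251.6]), array([20.9, 24.8]), np.float64(101.3)]
170 402 [array([356.2, 251.5]), array([19.6, 24.2]), np.float64(98.1)]
200 364 [array([356.1, 251.6]), array([18.7, 22.7]), np.float64(101.1)]
0.037 [array([356.2, 250.8]), array([20.4, 25.2]), np.float64(99.7)]
0.031 [array([356.1, 252.3]), array([20.4, 25.1]), np.float64(99.8)]
0.025 [array([355.9, 253.7]), array([20.4, 25. ]), np.float64(99.9)]
now
110 393 [array([312.4, 222.6]), array([19.5, 23.7]), np.float64(84.2)]
140 349 [array([312.3, 222.3]), array([17.9, 22.8]), np.float64(86.6)]
170 315 [array([312.3, 222.3]), array([17. , 21.5]), np.float64(87.2)]
200 280 [array([312.4, 222.2]), array([15.6, 20.7]), np.float64(87.1)]
0.028 [array([312. , 221.4]), array([17.7, 23.1]), np.float64(88.6)]
0.025 [array([312.1, 222.2]), array([17.7, 23. ]), np.float64(88.6)]
```

The pad is now seated flat: ellipse angle and axes match a flat disc, and both views put it centred within the clearance. Now the knob.

```bash
cat >> h.py <<'E'
PIV=np.array([.6237,.0039])
def lever_pose(phi_deg,gap,z=.050):
    f=np.radians(phi_deg); u=np.array([np.cos(f),np.sin(f)]); d=np.array([np.sin(f),-np.cos(f)])
    p=PIV+.13*u-(.023+gap)*d
    return [*p,z],phi_deg-90
E
python3 - <<'E'
from h import *
st()
p,s=lever_pose(240.6,.020,.13); print(p,s); plan(p,s)
E
```

```text
t 12.28 p [0.5645 0.1192 0.1182] psi 87.92 z [-0.001 -0.001 -1.   ] F [0.1 0.1 0.5] w 0.0403
[np.float64(0.5973447059081999), np.float64(-0.13046665685107567), 0.13] 150.6
now [0.5645 0.1192 0.1182] 87.9 dp cm [-24.83   4.19  -1.17] turn [-1.000e-03 -0.000e+00 -1.094e+00]
```

Call:
{"op": "arm_command", "data": {"steps": [{"dp":[-3,0.6,-1.2],"turn":[0,0,-0.13],"grip":0},{"dp":[-7,1.2,-1.2],"turn":[0,0,-0.27],"grip":0},{"dp":[-11,1.8,-1.2],"turn":[0,0,-0.41],"grip":0},{"dp":[-15,2.5,-1.2],"turn":[0,0,-0.55],"grip":0},{"dp":[-19,3.2,-1.2],"turn":[0,0,-0.7],"grip":0}]}}

```text
clock: 12.9
tool_pos: [0.5891, -0.0736, 0.1296]
ee_rot: [0.437, 0.9, -0.0, -0.001]
contact_force: [0.3, -0.0, -0.3]
grip_width: 0.0001
```

```bash
python3 - <<'E'
from h import *
st()
plan(lever_pose(240.6,.020,.13)[0],150.6)
E
python3 seat.py 13
```

```text
t 12.9 p [ 0.5891 -0.0736  0.1296] psi 128.23 z [-0.002  0.    -1.   ] F [ 0.3 -0.  -0.3] w 0.0001
now [ 0.5891 -0.0736  0.1296] 128.2 dp cm [-4.98 -2.88 -0.04] turn [-0.001 -0.002 -0.39 ]
t 12.9 p [ 0.5891 -0.0736  0.1296] psi 128.23 z [-0.002  0.    -1.   ] F [ 0.3 -0.  -0.3] w 0.0001
scene 373 [0.5637 0.0114 0.028 ] [312.4 222.5] [18.9 23.2] 84.8
top 365 [0.5597 0.0085 0.028 ] [313.6 191.4] [20.6 20.8] 127.0
```

View pics/seat13.png

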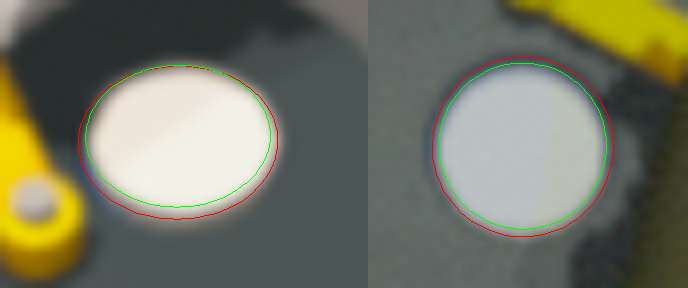

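Call:
{"op": "arm_command", "data": {"steps": [{"dp":[-2,-1.2,0],"turn":[0,0,-0.14],"grip":0},{"dp":[-4.2,-2.5,0],"turn":[0,0,-0.28],"grip":0},{"dp":[-5,-2.9,0],"turn":[0,0,-0.39],"grip":0},{"dp":[-5,-2.9,2],"turn":[0,0,-0.39],"grip":0},{"dp":[-5,-2.9,4],"turn":[0,0,-0.39],"grip":0}]}}

```text
clock: 13.62
tool_pos: [0.5974, -0.1288, 0.0895]
ee_rot: [0.257, 0.966, 0.0, -0.001]
contact_force: [-0.9, 0.1, -0.5]
grip_width: -0.0001
```

```bash
python3 - <<'E'
from h import *
st()
plan(lever_pose(240.6,.020,.05)[0],150.6)
c=cam('wrist');cv2.imwrite('pics/wrist14.png',c['color'])
E
python3 look.py 14
```

```text
t 13.62 p [ 0.5974 -0.1288  0.0895] psi 150.25 z [-0.001  0.    -1.   ] F [-0.9  0.1 -0.5] w -0.0001
now [ 0.5974 -0.1288  0.0895] 150.3 dp cm [-0.09 -0.15  3.95] turn [-0.    -0.001 -0.006]
t 13.68 p [ 0.5955 -0.1283  0.0866] psi 150.27 z [-0.005  0.001 -1.   ] F [-0.5  0.9 -2.3] w 0.0003
green 53 [353 187   8   8] [ 0.5598 -0.1093  0.073 ]
white 338 [304 182  21  20] [0.5585 0.0082 0.037 ]
orange 56 [260 148  21   9] [0.6681 0.1406 0.037 ]
```

View pics/wrist14.png

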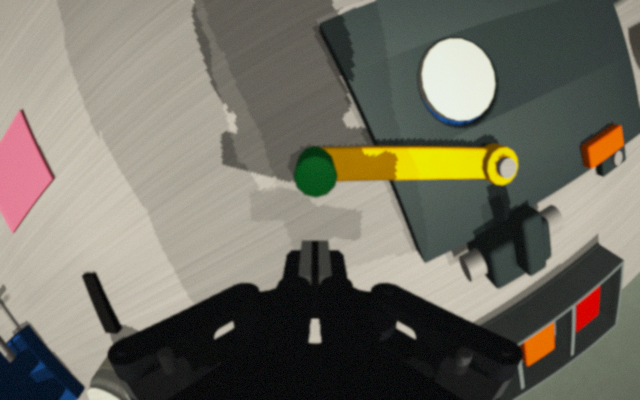

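View pics/scene14.png

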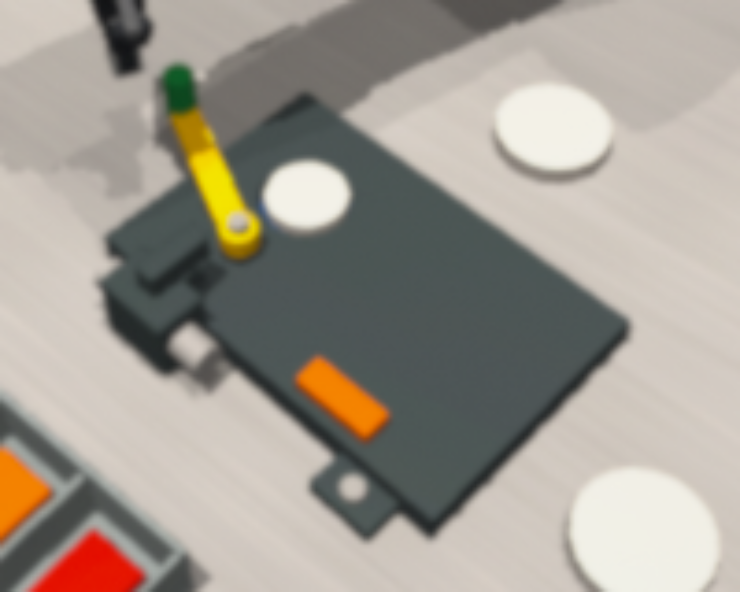

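```bash
python3 - <<'E'
from h import *
c=cam('wrist'); im=c['color']
cv2.imwrite('pics/w15.png',cv2.resize(im[20:150,390:530],None,fx=4.5,fy=4.5,interpolation=cv2.INTER_CUBIC))
g=cv2.cvtColor(im,cv2.COLOR_BGR2GRAY)
for th in(130,160):
    n,l,s,ce=cv2.connectedComponentsWithStats((g>th).astype('uint8')); i=l[80,458]; print(s[i])
    cn=max(cv2.findContours((l==i).astype('uint8'),0,1)[0],key=len)[:,0]
    for z in(.028,.037):
        P=np.array([onz(c,*p,z)[:2] for p in cn])*1000
        A=np.c_[2*P,np.ones(len(P))]; x=np.linalg.lstsq(A,(P**2).sum(1),rcond=None)[0]; r=np.sqrt(x[2]+x[:2]@x[:2])
        e=cv2.fitEllipse(P.astype(np.float32)); print(th,z,x[:2].round(1),'r',r.round(2),'ell',[np.round(v,1) for v in e])
# recess edge points: blue
m,l,b=blobs(c,(100,100,40),(125,255,255),10)
for i,a,ce,bb in b: print('blue',a,ce.round(1),bb,onz(c,*ce,.016).round(4))
# pivot, knob consistency
print('pivot top',onz(c,505,167,.055))
E
```

```text
[ 422   40   75   84 4840]
130 0.028 [562.9   8.3] r 29.5 ell [array([562.9,   8.3]), array([58.9, 59.1]), np.float64(37.0)]
130 0.037 [561.6   3.9] r 28.2 ell [array([561.6,   3.9]), array([56.3, 56.5]), np.float64(37.0)]
[ 423   41   73   82 4731]
160 0.028 [563.    8.3] r 29.16 ell [array([563. ,   8.3]), array([58.2, 58.4]), np.float64(34.4)]
160 0.037 [561.7   4. ] r 27.87 ell [array([561.7,   4. ]), array([55.6, 55.9]), np.float64(34.4)]
blue 232 [449.5 121.3] [425 104  55  25] [ 0.5875 -0.0085  0.016 ]
blue 1312 [ 38.7 364.1] [  6 327  77  73] [ 0.6126 -0.6568  0.016 ]
blue 16 [  2.6 358.8] [  0 355   7   8] [ 0.5725 -0.8219  0.016 ]
blue 11 [ 52.5 359.5] [ 51 356   4   7] [ 0.6146 -0.5907  0.016 ]
blue 11 [ 76. 382.] [ 71 377  11  11] [ 0.6637 -0.5834  0.016 ]
blue 11 [ 21.3 382.9] [ 18 381   6   6] [ 0.6354 -0.8365  0.016 ]
pivot top [0.62320093 0.00255759 0.055     ]
```

View pics/w15.png

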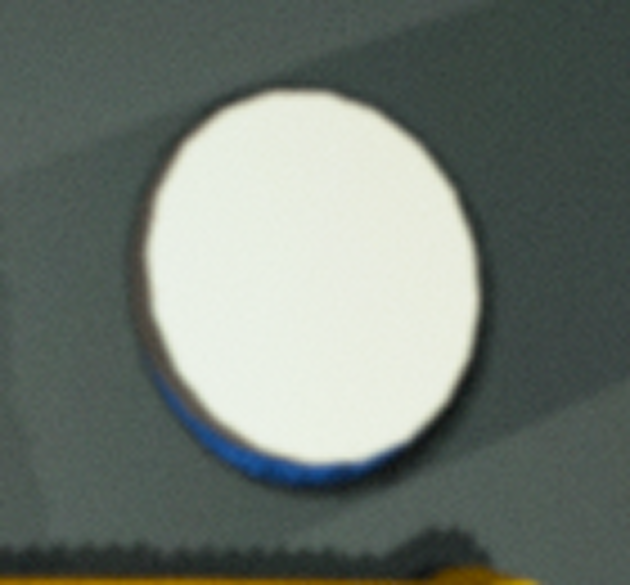

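The pad back-projects to a true circle at z=28 mm (0.2 mm out-of-round, centre (563,8) mm), so it is seated flat. Going down behind the knob.

Call:
{"op": "arm_command", "data": {"steps": [{"dp":[0,-0.1,2],"turn":[0,0,0],"grip":0},{"dp":[0,-0.1,3.4],"turn":[0,0,0],"grip":0},{"dp":[0.5,-0.1,3.9],"turn":[0,0,0],"grip":0},{"dp":[1.2,-0.1,3.9],"turn":[0,0,0],"grip":0},{"dp":[1.2,-0.1,3.9],"turn":[0,0,0],"grip":0}]}}

```text
clock: 14.45
tool_pos: [0.5871, -0.1231, 0.0524]
ee_rot: [0.255, 0.967, 0.0, 0.0]
contact_force: [-0.2, 0.3, -0.3]
grip_width: 0.0
```

```bash
cat > rows.py <<'E'
from h import *
import sys
st()
for phi in map(float,sys.argv[2:]):
    p,s=lever_pose(phi,float(sys.argv[1])); dp,rv=plan(p,s,pr=False); print(phi,dp.round(2),rv.round(3))
E
python3 rows.py 0 240.6 237 233 229 225 221; python3 look.py 16
```

```text
t 14.45 p [ 0.5871 -0.1231  0.0524] psi 150.4 z [ 0.  0. -1.] F [-0.2  0.3 -0.3] w 0.0
240.6 [ 0.74 -0.14  0.24] [ 0.     0.    -0.003]
237.0 [ 1.56 -0.26  0.24] [0.    0.    0.059]
233.0 [ 2.48 -0.34  0.24] [0.    0.    0.129]
229.0 [ 3.4  -0.35  0.24] [0.    0.    0.199]
225.0 [ 4.32 -0.29  0.24] [0.    0.    0.269]
221.0 [ 5.24 -0.18  0.24] [0.    0.    0.339]
t 14.45 p [ 0.5871 -0.1231  0.0524] psi 150.4 z [ 0.  0. -1.] F [-0.2  0.3 -0.3] w 0.0
green 35 [353 186   6   9] [ 0.5608 -0.1064  0.073 ]
white 336 [304 182  21  20] [0.5585 0.0083 0.037 ]
orange 41 [260 148  14   8] [0.6698 0.1512 0.037 ]
orange 22 [275 149   6   8] [0.6674 0.112  0.037 ]
```

View pics/scene16.png

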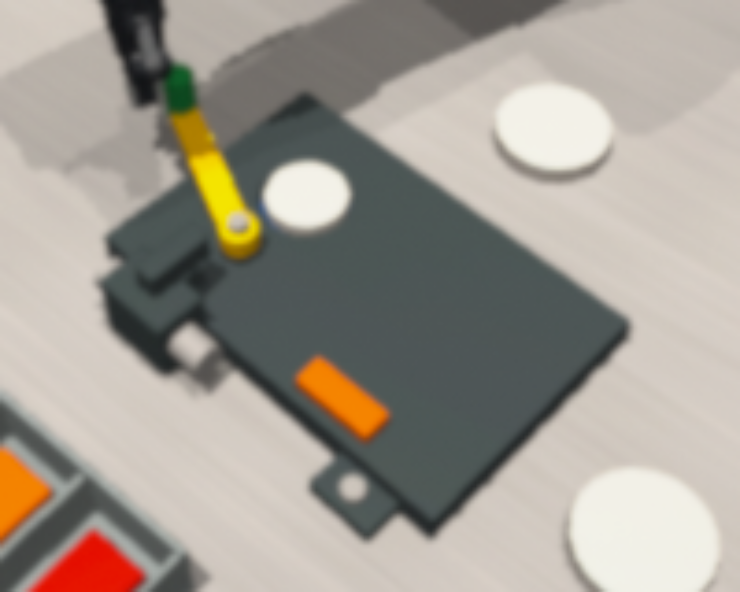

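Call:
{"op": "arm_command", "data": {"steps": [{"dp":[0.7,-0.1,0.1],"turn":[0,0,0],"grip":0},{"dp":[1.5,-0.2,0.1],"turn":[0,0,0.06],"grip":0},{"dp":[2.4,-0.3,0.1],"turn":[0,0,0.13],"grip":0},{"dp":[3.3,-0.3,0.1],"turn":[0,0,0.2],"grip":0},{"dp":[4.2,-0.3,0.1],"turn":[0,0,0.27],"grip":0}]}}

```text
clock: 15.18
tool_pos: [0.5498, -0.1052, 0.0513]
ee_rot: [0.384, 0.923, 0.0, 0.001]
contact_force: [2.3, -0.5, 0.6]
grip_width: -0.0001
```

```bash
python3 rows.py 0 225 221 217 213 209 205;python3 look.py 17
```

```text
t 15.18 p [ 0.5498 -0.1052  0.0513] psi 134.78 z [ 0.002 -0.    -1.   ] F [ 2.3 -0.5  0.6] w -0.0001
225.0 [ 0.19 -0.06  0.13] [ 0.001  0.001 -0.004]
221.0 [ 1.1  -0.19  0.13] [0.001 0.001 0.066]
217.0 [ 2.02 -0.26  0.12] [0.001 0.001 0.136]
213.0 [ 2.94 -0.27  0.12] [0.001 0.001 0.206]
209.0 [ 3.86 -0.21  0.12] [0.001 0.001 0.275]
205.0 [ 4.77 -0.08  0.12] [0.001 0.001 0.345]
t 15.18 p [ 0.5498 -0.1052  0.0513] psi 134.78 z [ 0.002 -0.    -1.   ] F [ 2.3 -0.5  0.6] w -0.0001
green 29 [345 197   5   8] [ 0.5297 -0.0837  0.073 ]
white 332 [304 182  21  20] [0.5585 0.0086 0.037 ]
orange 44 [260 148  14   8] [0.6711 0.1503 0.037 ]
```

View pics/scene17.png

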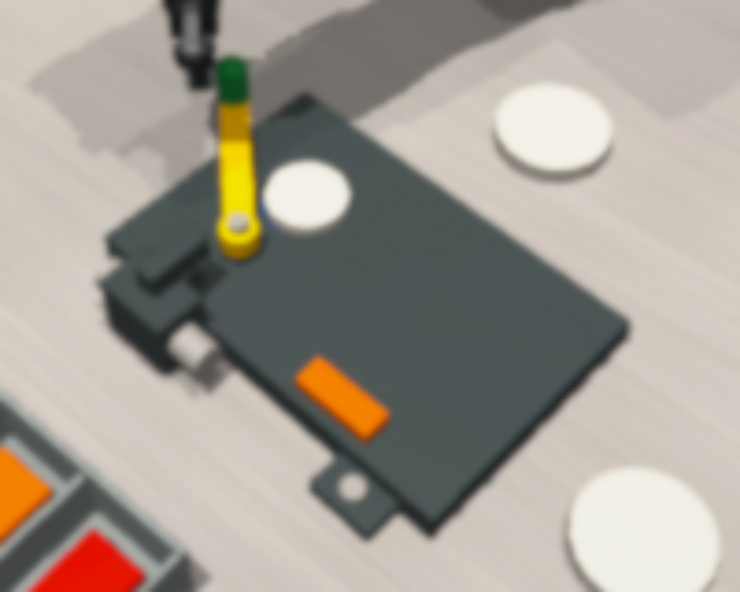

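Call:
{"op": "arm_command", "data": {"steps": [{"dp":[1.0,-0.2,0.1],"turn":[0,0,0.06],"grip":0},{"dp":[1.9,-0.3,0.1],"turn":[0,0,0.13],"grip":0},{"dp":[2.8,-0.3,0.1],"turn":[0,0,0.2],"grip":0},{"dp":[3.7,-0.2,0.1],"turn":[0,0,0.27],"grip":0},{"dp":[4.6,-0.1,0.1],"turn":[0,0,0.34],"grip":0}]}}

```text
clock: 15.9
tool_pos: [0.5165, -0.0738, 0.0501]
ee_rot: [0.535, 0.845, -0.0, 0.001]
contact_force: [1.3, -1.4, -0.2]
grip_width: -0.0004
```

```bash
python3 rows.py 0 205 201 197 193 189 185;python3 look.py 18
```

```text
t 15.9 p [ 0.5165 -0.0738  0.0501] psi 115.37 z [ 0.001 -0.001 -1.   ] F [ 1.3 -1.4 -0.2] w -0.0004
205.0 [0.21 0.   0.01] [0.    0.001 0.007]
201.0 [ 1.12 -0.12  0.01] [0.    0.001 0.076]
197.0 [ 2.04 -0.18  0.01] [0.    0.001 0.146]
193.0 [ 2.96 -0.17  0.01] [0.    0.001 0.216]
189.0 [ 3.88 -0.1   0.  ] [0.    0.001 0.286]
185.0 [4.79 0.03 0.  ] [0.    0.001 0.356]
t 15.9 p [ 0.5165 -0.0738  0.0501] psi 115.37 z [ 0.001 -0.001 -1.   ] F [ 1.3 -1.4 -0.2] w -0.0004
white 297 [304 182  19  20] [0.5576 0.0107 0.037 ]
orange 47 [260 148  12   8] [0.6713 0.1507 0.037 ]
orange 23 [274 149   7   8] [0.6679 0.112  0.037 ]
```

View pics/scene18.png

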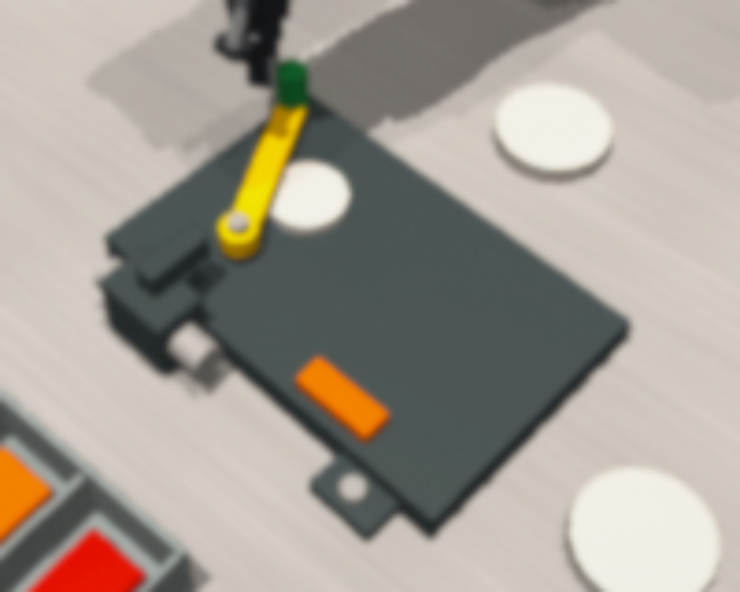

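The lever now overlaps the edge of the pad, at only about 2 N. Carrying on.

Call:
{"op": "arm_command", "data": {"steps": [{"dp":[0.9,-0.1,0],"turn":[0,0,0.06],"grip":0},{"dp":[1.8,-0.2,0],"turn":[0,0,0.13],"grip":0},{"dp":[2.7,-0.2,0],"turn":[0,0,0.2],"grip":0},{"dp":[3.5,-0.1,0],"turn":[0,0,0.26],"grip":0},{"dp":[4.2,-0.1,0],"turn":[0,0,0.31],"grip":0}]}}

```text
clock: 16.62
tool_pos: [0.4978, -0.0362, 0.0499]
ee_rot: [0.658, 0.753, -0.0, 0.001]
contact_force: [1.5, -1.6, 0.2]
grip_width: -0.0003
```

```bash
python3 rows.py 0 187 184 181 178 176.5 175;python3 look.py 19
```

```text
t 16.62 p [ 0.4978 -0.0362  0.0499] psi 97.7 z [ 0.001 -0.001 -1.   ] F [ 1.5 -1.6  0.2] w -0.0003
187.0 [ 0.15 -0.01 -0.01] [0.001 0.001 0.012]
184.0 [ 0.83 -0.11 -0.01] [0.001 0.001 0.065]
181.0 [ 1.52 -0.16 -0.01] [0.001 0.001 0.117]
178.0 [ 2.21 -0.19 -0.01] [0.001 0.001 0.169]
176.5 [ 2.56 -0.18 -0.01] [0.001 0.001 0.196]
175.0 [ 2.91 -0.17 -0.01] [0.001 0.001 0.222]
t 16.62 p [ 0.4978 -0.0362  0.0499] psi 97.7 z [ 0.001 -0.001 -1.   ] F [ 1.5 -1.6  0.2] w -0.0003
white 85 [304 183   7  17] [0.5602 0.027  0.037 ]
orange 50 [260 148  14   8] [0.6709 0.1496 0.037 ]
orange 21 [275 149   6   8] [0.6686 0.1113 0.037 ]
```

View pics/scene19.png

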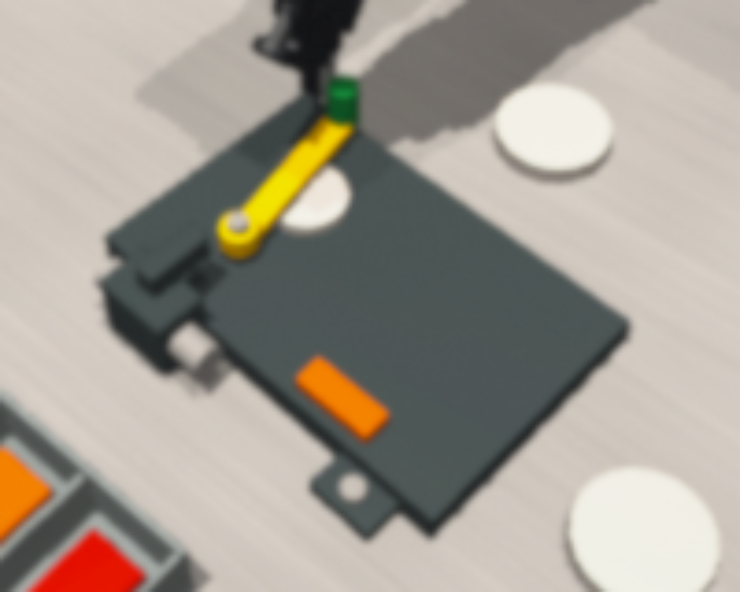

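Call:
{"op": "arm_command", "data": {"steps": [{"dp":[0.5,-0.1,0],"turn":[0,0,0.04],"grip":0},{"dp":[1.0,-0.1,0],"turn":[0,0,0.08],"grip":0},{"dp":[1.5,-0.2,0],"turn":[0,0,0.12],"grip":0},{"dp":[1.9,-0.2,0],"turn":[0,0,0.15],"grip":0},{"dp":[2.2,-0.2,0],"turn":[0,0,0.17],"grip":0}]}}

```text
clock: 17.35
tool_pos: [0.4925, -0.0147, 0.0498]
ee_rot: [0.719, 0.695, -0.0, 0.0]
contact_force: [-0.4, -0.6, 1.3]
grip_width: -0.0
```

Call:
{"op": "arm_command", "data": {"steps": [{"dp":[0.2,0,0],"turn":[0,0,0.01],"grip":0},{"dp":[0.4,0,0],"turn":[0,0,0.03],"grip":0}]}}

```text
clock: 17.6
tool_pos: [0.4922, -0.0104, 0.0497]
ee_rot: [0.73, 0.683, -0.0, -0.0]
contact_force: [-0.9, -1.5, 1.0]
grip_width: -0.0002
```

Call:
{"op": "arm_command", "data": {"steps": [{"dp":[0.15,0,0],"turn":[0,0,0],"grip":0},{"dp":[0.15,0,0],"turn":[0,0,0],"grip":0}]}}

```text
clock: 17.85
tool_pos: [0.4922, -0.009, 0.0496]
ee_rot: [0.73, 0.684, -0.0, -0.0]
contact_force: [-0.4, -1.4, 0.3]
grip_width: -0.0001
```

Call:
{"op": "arm_command", "data": {"steps": [{"dp":[0.15,0,0],"turn":[0,0,0],"grip":0},{"dp":[0.15,0,0],"turn":[0,0,0],"grip":0}]}}

```text
clock: 18.1
tool_pos: [0.4922, -0.0089, 0.0497]
ee_rot: [0.73, 0.683, -0.002, 0.001]
contact_force: [-1.5, -7.4, 1.2]
grip_width: -0.0002
```

Call:
{"op": "arm_command", "data": {"steps": [{"dp":[0.15,0,0],"turn":[0,0,0],"grip":0},{"dp":[0.15,0,0],"turn":[0,0,0],"grip":0}]}}

```text
clock: 18.35
tool_pos: [0.4922, -0.0088, 0.0497]
ee_rot: [0.731, 0.683, -0.003, 0.002]
contact_force: [-2.6, -12.7, 1.0]
grip_width: 0.0001
```

Call:
{"op": "arm_command", "data": {"steps": [{"dp":[0.1,0,0],"turn":[0,0,0],"grip":0},{"dp":[0.1,0,0],"turn":[0,0,0],"grip":0}]}}

```text
clock: 18.6
tool_pos: [0.4922, -0.0088, 0.0497]
ee_rot: [0.731, 0.683, -0.003, 0.003]
contact_force: [-2.6, -15.0, 1.2]
grip_width: -0.0
```

```bash
python3 look.py 20
```

```text
t 18.6 p [ 0.4922 -0.0088  0.0497] psi 86.11 z [-0.001 -0.009 -1.   ] F [ -2.6 -15.    1.2] w -0.0
orange 85 [260 148  21   9] [0.6703 0.1372 0.037 ]
```

View pics/scene20.png

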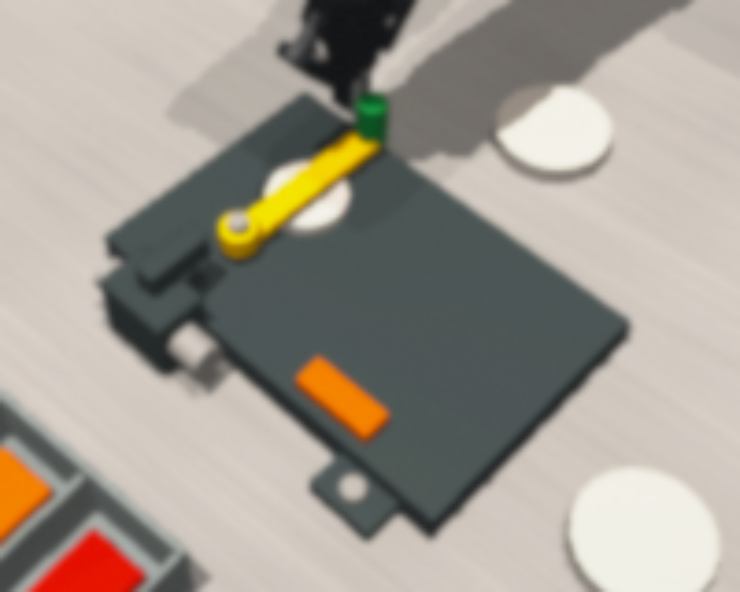

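Firm stop: the force rose to 15 N with no further movement, and the lever lies centred across the pad. Backing off.

Call:
{"op": "arm_command", "data": {"steps": [{"dp":[-1.5,0,0],"turn":[0,0,0],"grip":0},{"dp":[-4,0,0],"turn":[0,0,0],"grip":0},{"dp":[-6,0,-4],"turn":[0,0,0],"grip":0},{"dp":[-9,0,-9],"turn":[0,0,0],"grip":0},{"dp":[-13,0,-13],"turn":[0,0,0],"grip":0}]}}

```text
clock: 19.32
tool_pos: [0.4851, -0.135, 0.182]
ee_rot: [0.73, 0.684, 0.001, 0.0]
contact_force: [0.6, 0.4, 0.4]
grip_width: -0.0002
```

Call:
{"op": "arm_command", "data": {"steps": [{"dp":[-4,0,0],"turn":[0,0,0],"grip":0},{"dp":[-8,0,0],"turn":[0,0,0],"grip":0},{"dp":[-8,0,0],"turn":[0,0,0],"grip":0},{"dp":[-8,0,0],"turn":[0,0,0],"grip":0}]}}

```text
clock: 19.82
tool_pos: [0.479, -0.2141, 0.1797]
ee_rot: [0.73, 0.683, 0.001, -0.0]
contact_force: [0.2, -0.2, -0.2]
grip_width: 0.0003
```

```bash
python3 look.py 21; python3 - <<'E'
from h import *
c=cam('wrist');cv2.imwrite('pics/wrist21.png',c['color'])
c=cam('top')
for i,a,ce,bb in blobs(c,*COL['yellow'][:2])[2]:
    print('yellow',a,ce,onz(c,*ce,.041))
for i,a,ce,bb in blobs(c,*COL['green'][:2])[2]:
    p=onz(c,*ce,.073)
    if .4<p[0]<.7 and abs(p[1])<.1:
        v=p[:2]-PIV; print('knob',p,'lever deg',np.degrees(np.arctan2(v[1],v[0]))%360-176.5)
E
```

```text
t 19.82 p [ 0.479  -0.2141  0.1797] psi 86.2 z [ 0.     0.001 -1.   ] F [ 0.2 -0.2 -0.2] w 0.0003
green 53 [308 210   9   8] [0.4931 0.0129 0.073 ]
white 89 [304 182   7  19] [0.5602 0.027  0.037 ]
white 90 [317 184   8  17] [ 0.5575 -0.0104  0.037 ]
orange 35 [260 148  13   8] [0.6705 0.1508 0.037 ]
orange 23 [274 149   7   8] [0.667  0.1127 0.037 ]
yellow 304 [313.86184211 188.22697368] [0.56735503 0.00790229 0.041     ]
knob [0.49313092 0.01308693 0.073     ] lever deg -0.5247373286785262
```

View pics/scene21.png

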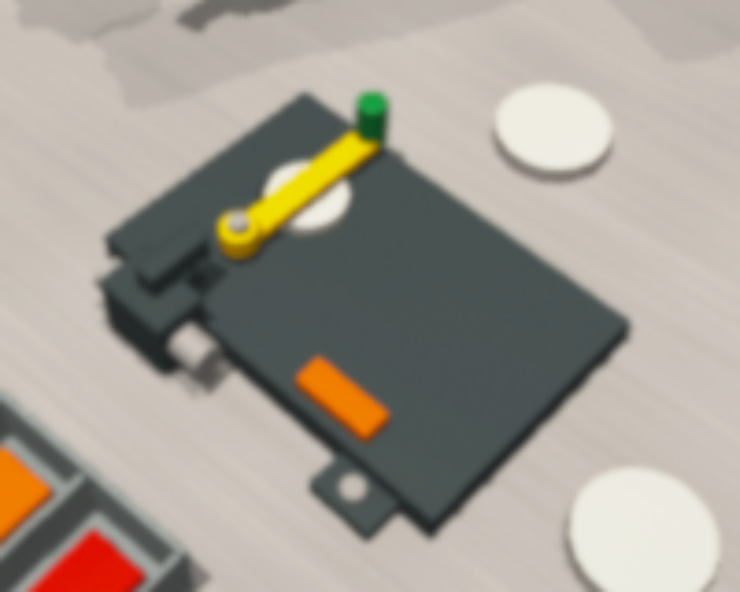

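View pics/top21.png

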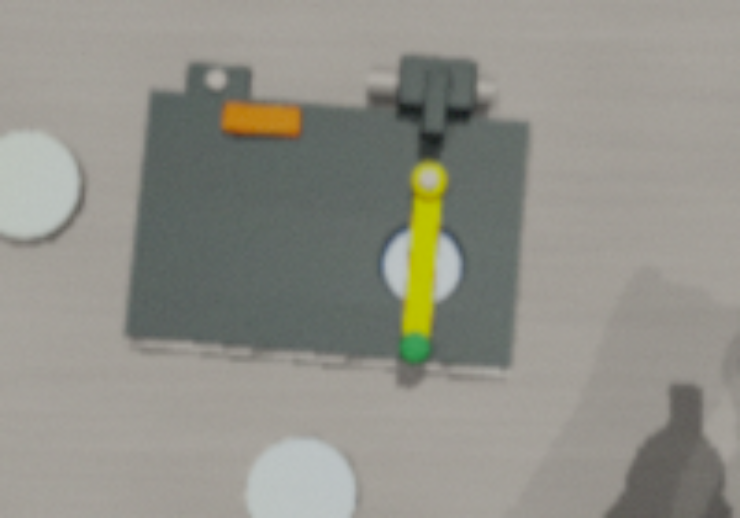

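The lever lies across the seated pad at its stop (knob at crop px (415,348), lever angle 0 within 0.6°). The arm is clear, and the block and decoys haven't moved. Handing in.

```bash
python3 -c "
from station import env
print(env.close_job())"
```

```text
the job is handed in; nothing more can be done
None
```

The pad is seated flat in its recess and the yellow lever is against its stop across it. I handed the job in at about 20 s on the clock, with the arm clear of everything.

- **Pad:** I pushed it along the bed with both fingers held 40 mm apart behind it, never gripping it. The first push stopped about 3 mm short, with the pad tilted on the rim, so I went back and pushed a few mm more. Before I moved the lever, the wrist camera showed the pad as a true circle at the seated height (0.2 mm out of round), centred within the recess clearance.
- **Lever:** I pushed the green knob round with shut fingers at about 2 N. It swept over the pad without catching and met a hard stop, where the force rose to 15 N with no movement. The last top view put it within about 0.5° of zero.
- **Surroundings:** the setting block and the two larger discs looked unmoved in the last pictures. I did not re-measure the wedges, spacer, offcut or can.

**One slip:** while finding the bed height I gave a 7 mm move down instead of up. The fingertips pressed on the bed for about 1/8 s. I did not measure the peak force; I estimate 70–80 N at the wrist. Nothing moved in the pictures taken straight afterwards.

**Small disagreement:** just after seating, the scene camera's outline of the pad was 2 to 4° off that of a flat disc. I put that down to the visible rim of the pad and low resolution, because the wrist view and the lever's free passage both say it is flat.

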